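# Clear the mug to its hook and present the truffle dish

## Robot

A 6-joint arm with a two-finger parallel gripper is mounted at the origin on the work surface. World frame = base frame: x ahead of the robot, y to its left, z up, the work surface at z = 0. Lengths are in m, angles in rad, forces in N, time in s.
With the tool pointing down it reaches from about 0.35 to 0.775 m from the base axis. Payload 5.5 kg.
Tool frame: the origin (TCP) lies at the very end of the fingers, on their centre line; the grasp point (between the pads) lies 19 mm behind it; z points along the fingers, y is the direction in which the jaws open and shut (so a half turn about z gives the same grasp; the last joint's range is limited). The gripper opens to 85 mm and grips with 20 to 120 N. Pads are 22 mm wide; open, the fingers measure 114 mm over their backs; the gripper's body (76 mm by 85 mm) begins 54 mm behind the grasp point. The pads swing forward as they close: fully open they stand 13 mm farther back than shut.
Start: joints at [1.194, 0.313, 0.046, 1.304, 0, 1.431], TCP at [0.135, 0.559, 0.201] pointing down, gripper open.
Joint ranges: [-2.76, 2.76], [-0.86, 1.69], [-1.03, 1.26], [-2.2, 2.34], [-1.47, 1.5], [-3.14, 3.14]. Speed limits (rad/s): [2.57, 2.57, 3.14, 3.14, 3.14, 3.14].

## Interface

Orientations are given as a unit quaternion [w, x, y, z].
In Python, from workcell import get_state, vision, workorder, silhouettes, tip_of gives the robot as it stands.
- The arm moves only by the shell command python3 -m inch 'ROWS' [FORCE]. ROWS is JSON, a list of rows, each a list of 7 numbers: the shift along the tool's x, y, z in cm, then the turn, a rotation vector about the tool's x, y, z in degrees, then the finger opening in cm, from 0 to 8.54. In form: [[dx, dy, dz, rx, ry, rz, hand], ...]. A call has 1 to 5 rows; each row shifts and turns the commanded pose from where the row before left it, along the tool's axes as they then stand; what a row does not reach is not made up. A row lasts 1/10 s, in which the tool goes at most 50 mm and 8.59 degrees, less where a joint would pass 70% of its speed; a pose out of reach is approached as far as the arm can. A call with a gripper value outside its range is refused whole. The fingers move at their own pace and stop on an object; FORCE is the grip in N (left out, the last holds). Time passes only in rows, so rows that do not move let the fingers close. It gives the time, the measured TCP pose, the force and the opening at its end, in the units of the state.
- get_state(): the state, without advancing time (a new reading comes with each control period).
- vision.read_camera(name): name is "scene" or "top"; returns a dict with "pixels" (384x512x3 uint8, red, green, blue), "depth" (384x512 float32, m along the optical axis (not along the pixel's ray), 0 where there is no reading), "mtx" (3x3 intrinsics, pixels), "k1" (the pictures are not rectified: a ray, as slopes to the right and down, at radius r is drawn at 1 + k1 r^2 times it, then the intrinsics apply), "T" (4x4, takes a point from camera to world coordinates). Camera axes: x right, y up, looking along -z (the intrinsics and any distortion apply to the point x, -y, -z); pixel columns grow to the right and rows downward; lengths in m; the calibration is good to about 2 mm. A picture is of the moment at which its call begins.
- workorder.hand_in(): hands the job in, once; it reports no verdict.
Trained networks look in a picture, given as the dict that the camera call returned (one of the last four; its "shot" number tells which), for a name from the list of things; names that differ only in an ending like _2 or _b are one class to them, and where a whole thing is asked for, a point or a joint stands for the part that bears it (a point fixed in the world has none). Each returns a list of dicts, best first, with "confidence" (0 to 1); they miss things now and then, are a little off and sometimes report something else, mostly with a low value. They report only what shows in the picture. A call takes as long as a camera call.
- silhouettes(picture, label): "mask" (384x512 bool, what is visible of it) and "location" ([column, row] in pixels, amid what is visible of it).
- tip_of(picture, label): "location" ([column, row] in pixels: a listed point, or the origin of a listed thing).
The state is a dict: "clock": time; "joint_pos": joint angles; "qvel": joint speeds; "tau": joint torques, N m; "tcp_pos": TCP position; "orientation": TCP orientation; "wrist_force": force on the tool from outside, world axes, zero at the start; "ft_torque": the same for the moment, N m; "finger_gap": finger opening in m.
Only numpy, scipy, OpenCV 4.12 (cv2) and the standard library are available. Lean on these libraries where they do the work, as an engineer would, in place of code of your own. Each camera call takes 0.05 s, during which the arm holds its last target.

## Task

The serving board is wanted for the truffles: take the mug off it and hang the mug by its handle on the hook of the brass stand, letting go of it there. Then pick up the truffle dish by its wooden grip and, keeping it level so that the loose truffle stays in the middle, turn it about a quarter turn until its tab points to the board's raised edge. Finish while holding the dish still and level over the middle of the board, about 10 cm above it, with the mug still on its hook and everything else left standing where it was.

Things in the scene. Friction and masses are not known exactly. Their poses are not given: they have to be found in the camera images.
- mug_mid (a point): white ceramic mug, a cylinder 60 mm across and 88 mm tall, open top, wall 4 mm, 0.14 to 0.24 kg, loose, standing upright on the serving board at the start. This point: on its axis, half-way up (44 mm above its underside). Its z axis points up through the mouth, its +y axis points to the handle.
- mug_handle (a point): centre of the opening in the mug's handle: 43.5 mm from the mug's axis along its +y, 46.5 mm above its underside. The handle is a 9 mm round bar in the mug's y-z plane, reaching 66.5 mm from the axis; its opening runs along the mug's x axis and is 27 mm wide (along y) and 52 mm high (at its middle).
- hook_bar (a point): hook of the brass stand: a level round bar 8 mm thick, growing from an upright post towards this frame's -x (roughly to the robot). This point: on the bar's centre line, 180 mm above the counter, 40 mm from the post's axis. The bar is straight to 38 mm beyond this point, then turns up; its free tip is 52 mm beyond the point, its top 16 mm above the centre line.
- board_top (a point): square wooden serving board, 200 x 200 mm, 12 mm thick, fixed; this point is the centre of its upper face. Its +x axis points to its one raised edge (12 mm wide, 14 mm above the face), which lies on the side away from the robot.
- dish_grip (a point): centre of the truffle dish's wooden grip, a bar 12 mm thick (along the dish's x), 64 mm long (along its y), 24 mm high, on top of a steel arch spanning the dish along y; 118 mm above the dish's underside, straight above its centre. z points up, +x to the tab.
- dish_tab (a point): flat steel tab on the dish's rim, 30 mm wide, its outer end 98 mm from the dish's axis along the dish's +x; this point is 90 mm from the axis and 16.5 mm above the underside.
- dish_well (a point): middle of the dish: centre of the flat bottom (18 mm across) of its hollow, 4.5 mm above its underside, straight under the grip.
- truffle_center (a point): centre of the chocolate truffle, a hard loose ball 30 mm across, 15 g, lying in the middle of the dish; it rolls.
- cups: bystander: stack of upside-down paper cups, 75 mm wide, 116 mm tall; loose, origin at the centre of its underside
- syrup: bystander: amber glass bottle, 60 mm wide, 200 mm tall; loose, origin at the centre of its underside
- sugar: bystander: glass jar with steel cap, 72 mm wide, 100 mm tall; loose, origin at the centre of its underside
- tin: bystander: copper-coloured tea tin with steel lid, 73 x 93 x 85 mm tall; loose, origin at the centre of its underside
- creamer: bystander: small steel cup, 48 mm wide, 45 mm tall, on the robot's side of the board; loose, origin at the centre of its underside
- stand: the brass stand that carries the hook, fixed; origin at the centre of its underside. Its post is 14 mm thick and ends 190 mm above the counter; its round foot is 100 mm across, 12 mm high. A mug let go on the hook swings round the bar until it hangs below it.
- dish: the truffle dish, loose, standing on the counter at the start: shallow, round, steel, 136 mm across, rim 17 mm high, sloping about 16 degrees to its middle, 0.22 to 0.37 kg with its arch handle. Origin at the centre of its underside.
- spoon: bystander: measuring spoon, 140 mm long, lying flat on the robot's side of the board; loose, origin under its middle

How it is judged:
By the outcome, as a careful person would: the job done as asked, in the order asked, and still so for the second after the job is handed in, while the arm keeps its last pose, push and grip.
It also fails if it takes over 72 s, if anything falls off the work surface, if the arm or the gripper's body presses on something with over 40 N, if the wrist force passes 120 N, or if a joint passes its speed limit or range.

## Working session

There is one attempt and no reset: what is moved stays moved. The work goes in short steps, Python scripts to look and compute and a shell command to move; the robot and the scene stay as the last step left them, time stands still between calls to the robot, and variables do not carry over. Pictures are saved under pics/ and viewed, and the job is handed in when it is done.

```bash
ls -la; mkdir -p pics; python3 - <<'E'
from workcell import get_state, vision
import cv2
print(get_state())
for n in ("scene","top"):
    p=vision.read_camera(n)
    cv2.imwrite(f"pics/{n}0.png",cv2.resize(p["pixels"][:,:,::-1],(768,576)))
    print(n,p["mtx"],p["k1"],p["T"],p["shot"])
E
```

```text
total 12
drwxr-xr-x  3 agent agent 4096 Dec  7 00:45 .
drwxr-xr-x 23 root  root  4096 Dec  7 00:45 ..
drwxr-xr-x  2 agent agent 4096 Dec  7 00:45 pics
{'clock': 0.0, 'joint_pos': array([ 1.19438528e+00,  3.14002793e-01,  4.49844871e-02,  1.30360988e+00,
       -2.02155048e-05,  1.43119082e+00]), 'qvel': array([-0.00209393,  0.00077551,  0.00137813,  0.00066672,  0.00142556,
       -0.00128932]), 'tau': array([-1.04271923e-03, -4.80623889e+01,  2.98537338e+01,  1.95619423e-02,
       -2.06493219e-04,  1.44555983e-06]), 'tcp_pos': array([0.1347023 , 0.5584151 , 0.20040982]), 'orientation': array([-2.23930375e-04,  1.18126248e-01,  9.92998162e-01, -8.88188812e-04]), 'wrist_force': array([ 0.21189167, -0.42322984, -0.52017011]), 'ft_torque': array([0.02056716, 0.00684044, 0.00634035]), 'finger_gap': 0.08504633088238962}
scene [[359.22779246   0.         262.63275921]
 [  0.         359.22779246 190.03940185]
 [  0.           0.           1.        ]] -0.03607085374964846 [[-0.81666415 -0.32448273  0.47725321  1.01183485]
 [ 0.57706726 -0.46957053  0.66820423  0.58160043]
 [ 0.00728331  0.82110564  0.57072978  0.65509841]
 [ 0.          0.          0.          1.        ]] 1
top [[445.58305215   0.         257.73177956]
 [  0.         445.58305215 185.96718846]
 [  0.           0.           1.        ]] -0.16007427749663714 [[-0.01369641  0.98766398 -0.15598807  0.36466245]
 [-0.9997409  -0.01068996  0.02009626 -0.02083025]
 [ 0.01818085  0.1562229   0.98755449  1.32708302]
 [ 0.          0.          0.          1.        ]] 2
```

View pics/scene0.png

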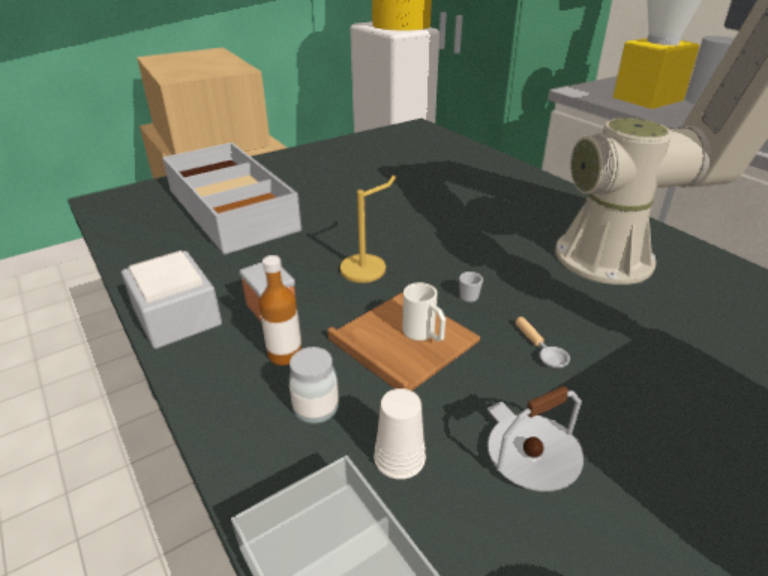

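View pics/top0.png

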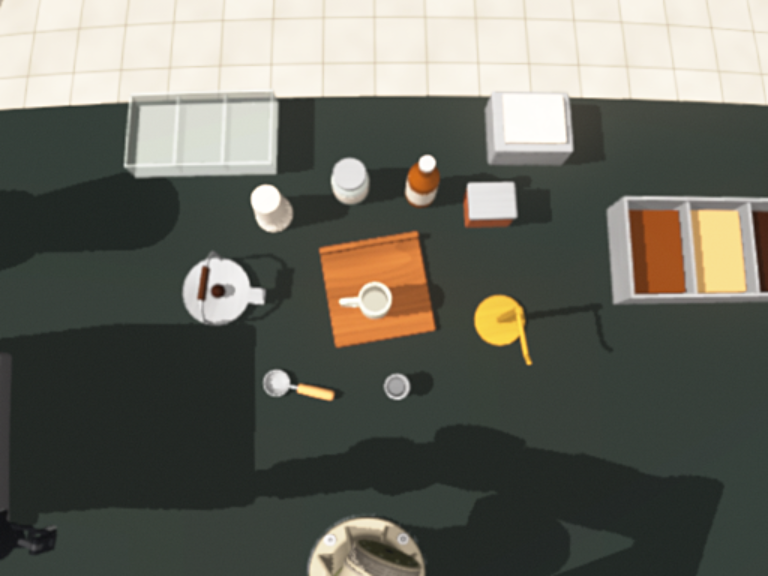

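The scene view shows the mug on the board at (420,310) of the enlarged picture, the stand at (362,230) and the dish at (535,445). In the top view (up is +x, left is +y) the mug is at (375,298) with its handle to the left, the dish is at (217,291) with its tab to the right, and the hook runs from (515,318) to (530,362). Next I locate everything with the networks from both views.

```bash
cat > h.py <<'E'
import numpy as np, cv2
from workcell import get_state, vision, workorder, silhouettes, tip_of
from scipy.spatial.transform import Rotation as R
def dirn(p,uv):
    d=cv2.undistortPoints(np.array([[uv]],float),p["mtx"],np.array([p["k1"],0,0,0.]),None,None)
    x,y=d[0,0]
    # forward model is poly in undistorted r : same as OpenCV
    v=p["T"][:3,:3]@np.array([x,-y,-1.]); return v
def org(p): return p["T"][:3,3]
def proj(p,X):
    c=np.linalg.inv(p["T"])@np.append(X,1); x,y=c[0]/-c[2],-c[1]/-c[2]
    f=1+p["k1"]*(x*x+y*y); m=p["mtx"]
    return np.array([m[0,0]*x*f+m[0,2],m[1,1]*y*f+m[1,2]])
def tri(p,uv,q,vw):
    a,b=dirn(p,uv),dirn(q,vw); a/=np.linalg.norm(a); b/=np.linalg.norm(b)
    s=np.linalg.lstsq(np.c_[a,-b],org(q)-org(p),rcond=None)[0]
    A=org(p)+s[0]*a;B=org(q)+s[1]*b
    return (A+B)/2,np.linalg.norm(A-B)
def atz(p,uv,z):
    d=dirn(p,uv);o=org(p); return o+d*(z-o[2])/d[2]
def cloud(p,mask):
    vs,us=np.nonzero(mask&(p["depth"]>0)); 
    d=cv2.undistortPoints(np.c_[us,vs].astype(float)[:,None],p["mtx"],np.array([p["k1"],0,0,0.]))[:,0]
    z=p["depth"][vs,us]
    return (np.c_[d[:,0]*z,-d[:,1]*z,-z])@p["T"][:3,:3].T+p["T"][:3,3]
def rot(q): return R.from_quat([q[1],q[2],q[3],q[0]])
def both(name,S,T):
    a=tip_of(S,name);b=tip_of(T,name)
    out=[]
    print(name,"scene",[(np.round(x["location"],1).tolist(),round(x["confidence"],2)) for x in a[:2]],"top",[(np.round(x["location"],1).tolist(),round(x["confidence"],2)) for x in b[:2]])
    if a and b:
        X,e=tri(S,a[0]["location"],T,b[0]["location"]); print("   ",np.round(X,4),"gap",round(e,4)); return X
def look():
    return vision.read_camera("scene"),vision.read_camera("top")
E
python3 - <<'E'
from h import *
S,T=look()
for n in "mug_mid mug_handle hook_bar board_top dish_grip dish_tab dish_well truffle_center stand creamer cups syrup sugar tin spoon dish".split(): both(n,S,T)
for n in ("mug_mid","stand","board_top","dish_grip"):
  for nm,p in (("S",S),("T",T)):
    s=silhouettes(p,n)
    if s:
        c=cloud(p,s[0]["mask"]); print(n,nm,round(s[0]["confidence"],2),np.round(np.percentile(c,[1,50,99],axis=0),3).tolist())
np.savez("shot0.npz",Sd=S["depth"],Td=T["depth"])
E
```

```text
mug_mid scene [([280.6, 211.3], 0.56)] top [([250.1, 199.6], 0.74), ([172.4, 196.4], 0.48)]
    [ 0.5244 -0.0217  0.0474] gap 0.0074
mug_handle scene [([289.7, 213.1], 0.89), ([250.8, 127.5], 0.74)] top [([234.3, 200.8], 0.7), ([183.0, 143.5], 0.3)]
    [0.5221 0.0204 0.0667] gap 0.0012
hook_bar scene [([250.3, 128.1], 0.73), ([356.6, 295.0], 0.57)] top [([345.5, 224.9], 0.84)]
    [ 0.4445 -0.2748  0.175 ] gap 0.0083
board_top scene [([265.2, 220.9], 0.55)] top [([144.6, 195.0], 0.74), ([250.9, 191.2], 0.65)]
    [0.6037 0.1905 0.1966] gap 0.1983
dish_grip scene [([363.9, 270.6], 0.67), ([242.1, 178.6], 0.45)] top [([136.2, 188.3], 0.8)]
    [0.5535 0.2931 0.1109] gap 0.0013
dish_tab scene [([327.7, 271.7], 0.73), ([210.8, 271.0], 0.38)] top []
dish_well scene [([353.7, 301.6], 0.87)] top [([144.6, 197.0], 0.58)]
    [0.547  0.2897 0.0033] gap 0.0103
truffle_center scene [([354.1, 296.8], 0.64)] top [([145.1, 194.9], 0.47)]
    [0.5496 0.2866 0.019 ] gap 0.0053
stand scene [([240.8, 180.7], 0.8), ([311.4, 194.9], 0.68)] top [([329.0, 210.9], 0.78), ([324.1, 139.7], 0.56)]
    [ 0.49
[... 936 characters left out ...]
35] gap 0.0038
mug_mid S 0.9 [[0.499, -0.05, 0.021], [0.531, -0.004, 0.074], [0.555, 0.043, 0.102]]
mug_mid T 0.74 [[0.495, -0.049, 0.011], [0.526, -0.018, 0.032], [0.551, 0.035, 0.103]]
stand S 0.83 [[0.416, -0.315, 0.003], [0.494, -0.265, 0.014], [0.539, -0.221, 0.189]]
stand T 0.57 [[0.406, -0.318, -0.002], [0.483, -0.267, 0.012], [0.537, -0.222, 0.191]]
board_top S 0.84 [[0.453, -0.13, 0.004], [0.582, 0.0, 0.013], [0.666, 0.083, 0.029]]
board_top T 0.79 [[0.451, -0.13, 0.005], [0.564, -0.031, 0.012], [0.656, 0.077, 0.029]]
dish_grip S 0.77 [[0.428, 0.2, 0.001], [0.55, 0.294, 0.016], [0.62, 0.355, 0.132]]
dish_grip T 0.77 [[0.487, 0.202, 0.0], [0.548, 0.287, 0.014], [0.615, 0.358, 0.131]]
```

```bash
cat > fit.py <<'E'
from h import *
from scipy.optimize import least_squares
def circ(P,r=None):
    f=(lambda q:np.hypot(P[:,0]-q[0],P[:,1]-q[1])-(r if r else q[2]))
    s=least_squares(f,[*np.median(P[:,:2],0)]+([] if r else [.03]),loss="soft_l1",f_scale=.002); return s.x
def pca(P):
    c=P.mean(0); u,s,v=np.linalg.svd(P-c,full_matrices=False); return c,v[0],v[2]
def reg(p,lo,hi):
    c=cloud(p,np.ones(p["depth"].shape,bool)); return c[np.all((c>lo)&(c<hi),axis=1)]
E
python3 - <<'E'
from fit import *
S,T=look()
for nm,p in (("S",S),("T",T)):
    print("==",nm)
    P=reg(p,[.48,-.07,.03],[.57,.06,.12]); 
    print("mug zmax",P[:,2].max(), np.percentile(P[:,2],99))
    rim=P[P[:,2]>.094]; print(" rim n",len(rim),np.round(rim.min(0),4),np.round(rim.max(0),4),"circ",np.round(circ(rim[rim[:,1]<.015]),4))
    c=circ(rim[rim[:,1]<.015])
    h=P[np.hypot(P[:,0]-c[0],P[:,1]-c[1])>.04]; 
    if len(h): 
        print(" handle n",len(h),h.min(0).round(4),h.max(0).round(4),h.mean(0).round(4), "yaw", np.degrees(np.arctan2(h[:,1].mean()-c[1],h[:,0].mean()-c[0])).round(2))
    P=reg(p,[.38,-.34,.165],[.56,-.2,.22]); print("hook n",len(P),P.min(0).round(4),P.max(0).round(4))
    post=reg(p,[.45,-.30,.02],[.55,-.22,.165]); print("post",np.median(post,0).round(4),len(post))
    foot=reg(p,[.42,-.34,.009],[.56,-.2,.016]); print("foot",circ(foot).round(4),foot.min(0).round(4),foot.max(0).round(4))
    b=P[(P[:,2]<.1885)]; cc,d,_=pca(b); print("bar",cc.round(4),d.round(3),"yaw",np.degrees(np.arctan2(d[1],d[0])).round(2))
    for lo in np.arange(.40,.51,.01):
        q=P[(P[:,0]>=lo)&(P[:,0]<lo+.01)]
        if len(q): print("   x",round(lo,3),len(q),q.mean(0).round(4),q[:,2].min().round(4),q[:,2].max().round(4))
    g=reg(p,[.48,.2,.095],[.62,.38,.15]); print("grip n",len(g),g.min(0).round(4),g.max(0).round(4))
    g=g[g[:,2]>.11]; cc,d,_=pca(g); print(" ",cc.round(4),d.round(3),"yaw",np.degrees(np.arctan2(d[1],d[0])).round(2))
    rimd=reg(p,[.45,.18,.008],[.65,.4,.022]); 
    r=np.hypot(rimd[:,0]-cc[0],rimd[:,1]-cc[1]); 
    t=rimd[(r>.074)&(r<.1)]; print(" tab",t.mean(0).round(4),len(t),"yaw",np.degrees(np.arctan2(t[:,1].mean()-cc[1],t[:,0].mean()-cc[0])).round(2))
    o=rimd[(r>.062)&(r<.074)]; print(" rim",circ(o).round(4),len(o))
    B=reg(p,[.43,-.15,.006],[.68,.10,.034]); 
    box=cv2.minAreaRect((B[:,:2]*1000).astype(np.float32)); print("board",box, np.median(B[B[:,2]<.018][:,2]).round(4))
    E=B[B[:,2]>.021]; cc,d,_=pca(E); print(" edge",cc.round(4),d.round(3))
E
```

```text
== S
mug zmax 0.10340889024290767 0.10202284680111776
 rim n 146 [ 0.4975 -0.0519  0.0941] [0.5559 0.0314 0.1034] circ [ 0.5259 -0.0214  0.0279]
 handle n 94 [0.5192 0.0187 0.0302] [0.5288 0.0448 0.0949] [0.5246 0.0359 0.0665] yaw 91.3
hook n 106 [ 0.399  -0.2873  0.1661] [ 0.499  -0.261   0.1953]
post [ 0.4936 -0.2656  0.0955] 177
foot [ 0.4915 -0.2679  0.0363] [ 0.443  -0.3201  0.0091] [ 0.5394 -0.2197  0.0159]
bar [ 0.4633 -0.2715  0.1808] [ 0.981  0.166 -0.096] yaw 9.61
   x 0.4 11 [ 0.4049 -0.2818  0.19  ] 0.1825 0.1952
   x 0.41 7 [ 0.415  -0.2793  0.1848] 0.1801 0.1903
   x 0.42 7 [ 0.4247 -0.2778  0.1835] 0.1791 0.1868
   x 0.43 6 [ 0.4349 -0.2764  0.1838] 0.1794 0.1871
   x 0.44 6 [ 0.4431 -0.2754  0.1818] 0.1772 0.1845
   x 0.45 6 [ 0.4538 -0.2742  0.1834] 0.1798 0.186
   x 0.46 9 [ 0.4642 -0.2723  0.1831] 0.1783 0.1868
   x 0.47 7 [ 0.4755 -0.2699  0.1834] 0.1798 0.1856
   x 0.48 14 [ 0.4861 -0.2679  0.182 ] 0.1661 0.194
   x 0.49 32 [ 0.4945 -0.2666  0.1792] 0.1663 0.192
grip n 406 [0.4923 0.2835 0.0965] [0.6158 0.3035 0.1341]
  [0.5591 0.2953 0.1242] [ 0.988 -0.143 -0.05
[... 923 characters left out ...]
8   0.1836] 0.1811 0.1869
   x 0.44 11 [ 0.4446 -0.2773  0.1831] 0.1808 0.1882
   x 0.45 13 [ 0.4548 -0.2766  0.1826] 0.1801 0.1857
   x 0.46 13 [ 0.4655 -0.275   0.1823] 0.1778 0.1859
   x 0.47 12 [ 0.4756 -0.273   0.1831] 0.1805 0.1866
   x 0.48 24 [ 0.486  -0.2703  0.1854] 0.1689 0.193
   x 0.49 13 [ 0.4929 -0.2697  0.1846] 0.1652 0.1921
grip n 193 [0.4891 0.2813 0.0958] [0.6109 0.3023 0.136 ]
  [0.5495 0.2911 0.1246] [-0.991  0.133 -0.01 ] yaw 172.34
 tab [0.5443 0.2087 0.0174] 74 yaw -93.64
 rim [0.55   0.2915 0.0654] 240
board ((555.111083984375, -24.362152099609375), (248.78634643554688, 245.9586639404297), 89.4997329711914) 0.012
 edge [ 0.6256 -0.012   0.0256] [-0.612  0.791  0.005]
```

```bash
cat > plan.py <<'E'
from h import *
import sys
from scipy.spatial.transform import Slerp
def down(yaw):  # tool z down, tool y at yaw(deg)
    y=np.radians(yaw); Y=np.array([np.cos(y),np.sin(y),0]); Z=np.array([0,0,-1.]); X=np.cross(Y,Z)
    return R.from_matrix(np.c_[X,Y,Z])
def tilt(yaw,deg): # tilted about tool y
    return down(yaw)*R.from_euler("y",deg,degrees=True)
def plan(pos,Rt,n,hand,start=None):
    s=get_state(); p,q=(s["tcp_pos"],rot(s["orientation"])) if start is None else start
    pos=np.array(pos); sl=Slerp([0,1],R.concatenate([q,Rt]))
    f=np.linspace(0,1,n+1)
    P=[p+(pos-p)*a for a in f]; Q=[sl(a) for a in f]
    rows=[]
    for i in range(n):
        d=Q[i].inv().apply(P[i+1]-P[i])*100; r=np.degrees((Q[i].inv()*Q[i+1]).as_rotvec())
        rows.append([*(np.round(d,2)+0).tolist(),*(np.round(r,1)+0).tolist(),hand])
    for i in range(0,n,5): print(str(rows[i:i+5]).replace(" ",""))
    return pos,Rt
def st():
    s=get_state(); Rm=rot(s["orientation"]).as_matrix()
    print("t",round(s["clock"],2),"tcp",s["tcp_pos"].round(4),"zaxis",Rm[:,2].round(3),"yawY",np.degrees(np.arctan2(Rm[1,1],Rm[0,1])).round(2),"gap",round(s["finger_gap"],4),"F",s["wrist_force"].round(2),"q",s["joint_pos"].round(2))
E
python3 - <<'E'
from fit import *
from plan import *
S,T=look()
for nm,p in (("S",S),("T",T)):
    m=silhouettes(p,"board_top")[0]["mask"].astype(np.uint8)
    u=cv2.resize(p["pixels"],(1024,768)); 
    c=cloud(p,m>0); c=c[(c[:,2]>.008)&(c[:,2]<.03)]
    lo=c[c[:,2]<.018]; hi=c[c[:,2]>.021]
    for k,z in ((lo,"lo"),(c,"all")): print(nm,z,cv2.minAreaRect((k[:,:2]*1000).astype(np.float32)))
    if len(hi)>10: 
        l=cv2.fitLine((hi[:,:2]*1000).astype(np.float32),cv2.DIST_HUBER,0,.01,.01).ravel(); print(" edge",l, np.degrees(np.arctan2(l[1],l[0])))
    # seen from a view: project model outlines
    for name,cx,cy,yaw in (("b",.555,-.024,9.),):
        for cor in ((.1,.1),(.1,-.1),(-.1,-.1),(-.1,.1)):
            a=np.radians(yaw); X=[cx+cor[0]*np.cos(a)-cor[1]*np.sin(a),cy+cor[0]*np.sin(a)+cor[1]*np.cos(a),.012+(.014 if cor[0]>0 else 0)]
            uv=proj(p,X)*2; cv2.circle(u,tuple(int(v) for v in uv),3,(0,0,255),-1)
    cv2.imwrite(f"pics/b{nm}.png",(u[250:600,300:850] if nm=="T" else u[350:600,350:750])[:,:,::-1])
print()
e=plan([.525,-.0215,.21],down(2),20,8.54)
plan([.525,-.0215,.055],down(2),5,8.54,start=e)
E
```

```text
S lo ((555.7846069335938, -26.655868530273438), (200.20462036132812, 199.990234375), 9.404121398925781)
S all ((555.858154296875, -26.643692016601562), (200.35360717773438, 199.990234375), 9.404121398925781)
 edge [ 1.6549905e-01 -9.8620993e-01  6.4824390e+02 -2.6640987e+00] -80.47377
T lo ((554.595947265625, -26.56158447265625), (200.12989807128906, 199.75018310546875), 9.388885498046875)
T all ((555.0786743164062, -26.481765747070312), (201.10848999023438, 199.75018310546875), 9.388886451721191)
 edge [ 1.5772574e-01 -9.8748296e-01  6.4639270e+02 -1.0694034e+01] -80.92508

[[-2.58,-2.36,-0.04,0.0,0.0,3.7,8.54],[-2.72,-2.19,-0.04,0.0,0.0,3.7,8.54],[-2.86,-2.01,-0.04,0.0,0.0,3.7,8.54],[-2.99,-1.82,-0.04,0.0,0.0,3.7,8.54],[-3.1,-1.62,-0.04,0.0,0.0,3.7,8.54]]
[[-3.2,-1.42,-0.04,0.0,0.0,3.7,8.54],[-3.28,-1.21,-0.04,0.0,0.0,3.7,8.54],[-3.35,-0.99,-0.04,0.0,0.0,3.7,8.54],[-3.41,-0.77,-0.04,0.0,0.0,3.7,8.54],[-3.45,-0.55,-0.04,0.0,0.0,3.7,8.54]]
[[-3.48,-0.32,-0.04,0.0,0.0,3.7,8.54],[-3.5,-0.1,-0.04,0.0,0.0,3.7,8.54],[-3.49,0.13,-0.04,0.0,0.0,3.7,8.54],[-3.48,0.36,-0.04,0.0,0.0,3.7,8.54],[-3.45,0.58,-0.04,0.0,0.0,3.7,8.54]]
[[-3.4,0.8,-0.04,0.0,0.0,3.7,8.54],[-3.34,1.02,-0.04,0.0,0.0,3.7,8.54],[-3.27,1.24,-0.04,0.0,0.0,3.7,8.54],[-3.18,1.45,-0.04,0.0,0.0,3.7,8.54],[-3.08,1.65,-0.04,0.0,0.0,3.7,8.54]]
[[0.0,0.0,3.1,0.0,0.0,0.0,8.54],[0.0,0.0,3.1,0.0,0.0,0.0,8.54],[0.0,0.0,3.1,0.0,0.0,0.0,8.54],[0.0,0.0,3.1,0.0,0.0,0.0,8.54],[0.0,0.0,3.1,0.0,0.0,0.0,8.54]]
```

View pics/bT.png

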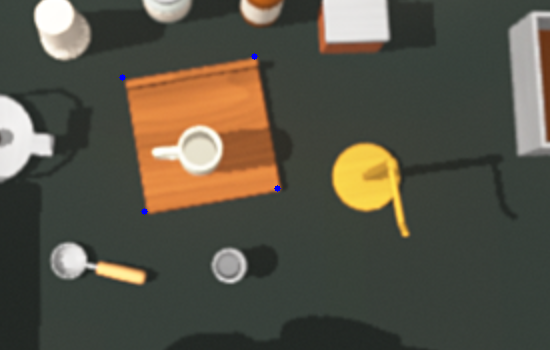

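View pics/bS.png

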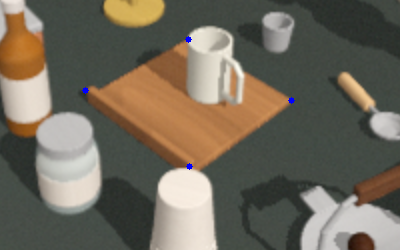

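The board is centred at (0.555,-0.0265) with yaw 9.4°. The projected corner dots match its corners in both pictures. The mug axis is (0.525,-0.0215), with its handle at about 92° yaw. I'll move over it now.

```bash
python3 -m inch '[[-2.58,-2.36,0,0,0,3.7,8.54],[-2.72,-2.19,0,0,0,3.7,8.54],[-2.86,-2.01,0,0,0,3.7,8.54],[-2.99,-1.82,0,0,0,3.7,8.54],[-3.1,-1.62,0,0,0,3.7,8.54]]' 60
python3 -m inch '[[-3.2,-1.42,0,0,0,3.7,8.54],[-3.28,-1.21,0,0,0,3.7,8.54],[-3.35,-0.99,0,0,0,3.7,8.54],[-3.41,-0.77,0,0,0,3.7,8.54],[-3.45,-0.55,0,0,0,3.7,8.54]]'
python3 -m inch '[[-3.48,-0.32,0,0,0,3.7,8.54],[-3.5,-0.1,0,0,0,3.7,8.54],[-3.49,0.13,0,0,0,3.7,8.54],[-3.48,0.36,0,0,0,3.7,8.54],[-3.45,0.58,0,0,0,3.7,8.54]]'
python3 -m inch '[[-3.4,0.8,0,0,0,3.7,8.54],[-3.34,1.02,0,0,0,3.7,8.54],[-3.27,1.24,0,0,0,3.7,8.54],[-3.18,1.45,0,0,0,3.7,8.54],[0,0,0,0,0,0,8.54]]'
python3 - <<'E'
from plan import *
st()
e=plan([.525,-.0215,.20],down(2),3,8.54)
E
```

```text
clock: 3.0
tcp_pos: [0.2331, 0.4129, 0.2014]
orientation: [0.0, 0.277, 0.961, 0.0]
wrist_force: [1.4, -0.1, 0.2]
finger_gap: 0.0857
clock: 3.5
tcp_pos: [0.3311, 0.268, 0.2015]
orientation: [0.0, 0.428, 0.904, 0.0]
wrist_force: [-0.1, -0.1, -0.3]
finger_gap: 0.0853
clock: 4.0
tcp_pos: [0.4294, 0.1232, 0.2015]
orientation: [0.0, 0.568, 0.823, 0.0]
wrist_force: [0.2, 0.9, 0.4]
finger_gap: 0.0853
clock: 4.5
tcp_pos: [0.5097, 0.0058, 0.201]
orientation: [0.001, 0.67, 0.742, 0.0]
wrist_force: [-0.4, 0.8, -0.4]
finger_gap: 0.0857
t 4.5 tcp [0.5097 0.0058 0.201 ] zaxis [ 0.001 -0.001 -1.   ] yawY 5.83 gap 0.0857 F [-0.37  0.8  -0.4 ] q [-0.15  0.19 -0.12  1.26 -0.    1.32]
[[-0.96,0.41,0.03,0.0,0.0,1.3,8.54],[-0.95,0.43,0.03,0.0,0.0,1.3,8.54],[-0.94,0.46,0.03,0.0,0.0,1.3,8.54]]
```

```bash
python3 -m inch '[[-0.96,0.41,0,0,0,1.3,8.54],[-0.95,0.43,0,0,0,1.3,8.54],[-0.94,0.46,2,0,0,1.3,8.54],[0,0,2,0,0,0,8.54],[0,0,0,0,0,0,8.54]]'
python3 - <<'E'
from plan import *
st()
for n in ("scene","top"):
    p=vision.read_camera(n); u=cv2.resize(p["pixels"],(1024,768))
    u=u[250:600,300:850] if n=="top" else u[250:600,350:850]
    cv2.imwrite(f"pics/m_{n}.png",u[:,:,::-1])
plan([.525,-.0215,.053],down(2),5,8.54)
E
```

```text
clock: 5.0
tcp_pos: [0.5208, -0.0178, 0.159]
orientation: [-0.002, 0.693, 0.721, -0.001]
wrist_force: [-0.3, 0.2, -0.4]
finger_gap: 0.0854
t 5.0 tcp [ 0.5208 -0.0178  0.159 ] zaxis [-0.005  0.001 -1.   ] yawY 2.24 gap 0.0854 F [-0.3   0.18 -0.43] q [-0.19  0.23 -0.17  1.18  0.    1.34]
[[-0.07,0.05,2.17,0.0,0.0,0.1,8.54],[-0.07,0.05,2.17,0.0,0.0,0.1,8.54],[-0.07,0.05,2.17,0.0,0.0,0.1,8.54],[-0.07,0.05,2.17,0.0,0.0,0.1,8.54],[-0.07,0.05,2.17,0.0,0.0,0.1,8.54]]
```

View pics/m_scene.png

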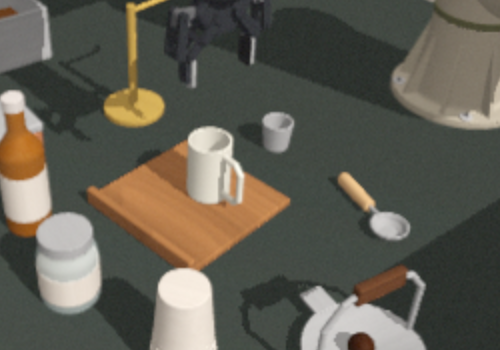

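View pics/m_top.png

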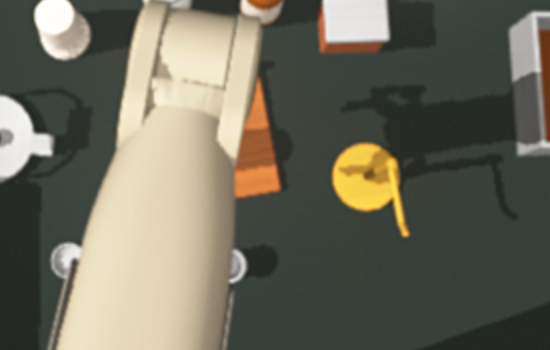

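The scene crop shows the gripper's open fingertips at (190,80) and (250,60), above the mug mouth at (210,135). In the top view the arm hides the mug. I'll check the TCP projection against the fingertips.

```bash
python3 - <<'E'
from plan import *
p=vision.read_camera("scene"); st()
s=get_state(); Rm=rot(s["orientation"])
u=cv2.resize(p["pixels"],(1024,768))
for z in (0,-.013):
  for y in (.0425,-.0425,0):
    X=s["tcp_pos"]+Rm.apply([0,y,z]); uv=(proj(p,X)*2).astype(int); cv2.circle(u,tuple(map(int,uv)),2,(255,0,0) if z==0 else (0,255,0),-1)
for X in ([.525,-.0215,.1],[.525,-.0215,.012]): cv2.circle(u,tuple(map(int,proj(p,X)*2)),2,(255,0,255),-1)
cv2.imwrite("pics/chk.png",cv2.resize(u[200:480,450:800],(700,560))[:,:,::-1])
E
```

```text
t 5.15 tcp [ 0.5229 -0.018   0.1622] zaxis [ 0.001  0.    -1.   ] yawY 2.27 gap 0.0854 F [ 0.87  0.53 -0.44] q [-0.19  0.23 -0.17  1.18  0.    1.34]
```

View pics/chk.png

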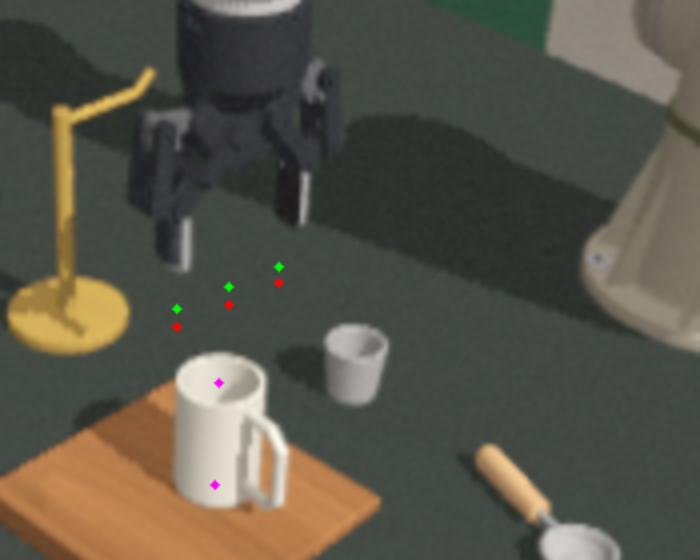

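```bash
python3 - <<'E'
from fit import *
from plan import *
p=vision.read_camera("scene"); st()
P=reg(p,[.42,-.12,.13],[.65,.10,.30])
for z in np.arange(.13,.29,.01):
    q=P[(P[:,2]>=z)&(P[:,2]<z+.01)]
    if len(q): print(round(z,3),len(q),q.min(0).round(3),q.max(0).round(3))
E
```

```text
t 5.2 tcp [ 0.5232 -0.0181  0.1625] zaxis [ 0.002 -0.    -1.   ] yawY 2.27 gap 0.0851 F [ 0.43  0.13 -0.08] q [-0.19  0.23 -0.16  1.18  0.    1.34]
0.2 10 [ 0.472 -0.028  0.205] [ 0.573 -0.009  0.21 ]
0.21 56 [ 0.467 -0.032  0.21 ] [ 0.58  -0.005  0.22 ]
0.22 64 [ 0.463 -0.031  0.22 ] [ 0.579 -0.005  0.23 ]
0.23 64 [ 0.464 -0.031  0.23 ] [ 0.579 -0.004  0.24 ]
0.24 53 [ 0.472 -0.031  0.24 ] [ 0.582 -0.004  0.25 ]
0.25 109 [ 0.45 -0.03  0.25] [ 0.598 -0.001  0.26 ]
0.26 166 [ 0.451 -0.032  0.26 ] [ 0.597 -0.     0.27 ]
0.27 186 [ 0.451 -0.032  0.27 ] [0.595 0.001 0.28 ]
0.28 168 [ 0.452 -0.033  0.28 ] [0.595 0.002 0.29 ]
```

The fingertips sit about 40 mm above the reported TCP. The open-finger setback explains only 13 mm of that. I'll close to near grasp width in the air and measure again.

```bash
python3 -m inch '[[0,0,0,0,0,0,6],[0,0,0,0,0,0,6],[0,0,0,0,0,0,6],[0,0,0,0,0,0,6],[0,0,0,0,0,0,6]]'
cat > tips.py <<'E'
from fit import *
from plan import *
def tips(save=None):
    p=vision.read_camera("scene"); st(); s=get_state(); c=s["tcp_pos"]
    P=reg(p,c+[-.07,-.05,-.045],c+[.07,.05,.07])
    h=np.sort(P[:,2]); print("lowest z",h[:12].round(4))
    for z in np.arange(c[2]-.04,c[2]+.06,.01):
        q=P[(P[:,2]>=z)&(P[:,2]<z+.01)]
        if len(q): print(round(z,3),len(q),q.min(0).round(3),q.max(0).round(3))
    if save: cv2.imwrite(save,cv2.resize(cv2.resize(p["pixels"],(1024,768))[200:480,450:800],(700,560))[:,:,::-1])
E
python3 -c "
from tips import *
tips('pics/chk2.png')"; python3 -m inch '[[0,0,0,0,0,0,0],[0,0,0,0,0,0,0],[0,0,0,0,0,0,0],[0,0,0,0,0,0,0],[0,0,0,0,0,0,0]]'
python3 -c "
from tips import *
tips('pics/chk3.png')"
```

```text
clock: 5.7
tcp_pos: [0.5227, -0.0183, 0.1614]
orientation: [-0.0, 0.693, 0.721, 0.0]
wrist_force: [-0.2, 0.8, -0.2]
finger_gap: 0.0596
t 5.75 tcp [ 0.5227 -0.0183  0.1613] zaxis [ 0.  0. -1.] yawY 2.23 gap 0.0598 F [ 0.09 -0.11  0.1 ] q [-0.19  0.23 -0.17  1.18  0.    1.34]
lowest z [0.1971 0.1974 0.1988 0.1988 0.199  0.1997 0.1999 0.2    0.2001 0.2011
 0.2012 0.2012]
0.191 12 [ 0.49  -0.028  0.197] [ 0.559 -0.007  0.201]
0.201 50 [ 0.481 -0.032  0.202] [ 0.566 -0.006  0.211]
0.211 64 [ 0.479 -0.03   0.212] [ 0.567 -0.006  0.221]
clock: 6.25
tcp_pos: [0.5227, -0.0183, 0.1613]
orientation: [-0.0, 0.693, 0.721, 0.0]
wrist_force: [0.1, 0.6, -0.8]
finger_gap: -0.0004
t 6.3 tcp [ 0.5227 -0.0183  0.1613] zaxis [-0.  0. -1.] yawY 2.23 gap -0.0002 F [-0.57 -0.31  0.55] q [-0.19  0.23 -0.17  1.18  0.    1.34]
lowest z [0.192  0.1933 0.1941 0.1947 0.1949 0.1953 0.1959 0.197  0.197  0.1975
 0.1977 0.198 ]
0.191 19 [ 0.508 -0.026  0.192] [ 0.535 -0.007  0.201]
0.201 40 [ 0.511 -0.026  0.201] [ 0.537 -0.006  0.211]
0.211 45 [ 0.508 -0.025  0.212] [ 0.538 -0.006  0.221]
```

View pics/chk3.png

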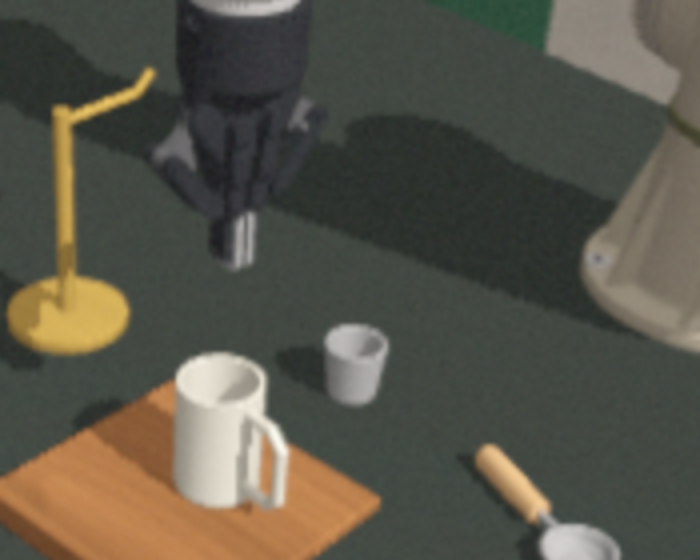

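The fingertips are really about 31 mm above the reported TCP in z, with x and y agreeing within about 2 mm. I'll correct for that offset: a real tip height of 0.048 means a reported z of 0.017.

```bash
python3 -m inch '[[0,0,0,0,0,0,8.54],[0,0,0,0,0,0,8.54],[0.3,0.2,0,0,0,0,8.54],[0,0,0,0,0,0,8.54],[0,0,2.4,0,0,0,8.54]]'
python3 -c "
from tips import *
st()
plan([.525,-.0215,.017],down(2),5,8.54)"
```

```text
clock: 6.8
tcp_pos: [0.5273, -0.0155, 0.1399]
orientation: [0.003, 0.693, 0.721, 0.002]
wrist_force: [0.7, -0.8, -1.3]
finger_gap: 0.0721
t 6.8 tcp [ 0.5273 -0.0155  0.1399] zaxis [ 0.006 -0.001 -1.   ] yawY 2.25 gap 0.0721 F [ 0.7  -0.77 -1.34] q [-0.18  0.24 -0.2   1.12  0.    1.35]
[[-0.11,-0.07,2.46,0.1,0.0,0.1,8.54],[-0.12,-0.06,2.46,0.1,0.0,0.1,8.54],[-0.12,-0.06,2.46,0.1,0.0,0.1,8.54],[-0.12,-0.06,2.46,0.1,0.0,0.1,8.54],[-0.12,-0.05,2.46,0.1,0.0,0.1,8.54]]
```

```bash
python3 -m inch '[[-0.3,-0.1,0,0,0,0,8.54],[-0.3,-0.1,0,0,0,0,8.54],[0,0,0,0,0,0,8.54],[0,0,0,0,0,0,8.54]]'
python3 -c "
from tips import *
tips('pics/chk4.png')
plan([.525,-.0215,.017],down(2),5,8.54)"
```

```text
clock: 7.2
tcp_pos: [0.5234, -0.0216, 0.1382]
orientation: [0.001, 0.693, 0.721, 0.0]
wrist_force: [-0.4, -0.3, -0.2]
finger_gap: 0.0859
t 7.25 tcp [ 0.5234 -0.0215  0.1381] zaxis [ 0.001 -0.    -1.   ] yawY 2.22 gap 0.0852 F [ 0.09 -0.43 -0.18] q [-0.19  0.24 -0.21  1.12  0.    1.34]
lowest z [0.0932 0.0933 0.0934 0.0934 0.0935 0.0935 0.0936 0.0936 0.0937 0.0938
 0.0938 0.0938]
0.098 86 [ 0.498 -0.051  0.098] [0.555 0.009 0.103]
0.178 18 [ 0.476 -0.034  0.182] [ 0.573 -0.009  0.188]
0.188 57 [ 0.466 -0.035  0.188] [ 0.579 -0.009  0.198]
[[0.0,0.03,2.42,0.0,0.0,0.0,8.54],[0.0,0.03,2.42,0.0,0.0,0.0,8.54],[0.0,0.03,2.42,0.0,0.0,0.0,8.54],[0.0,0.03,2.42,0.0,0.0,0.0,8.54],[0.0,0.03,2.42,0.0,0.0,0.0,8.54]]
```

View pics/chk4.png

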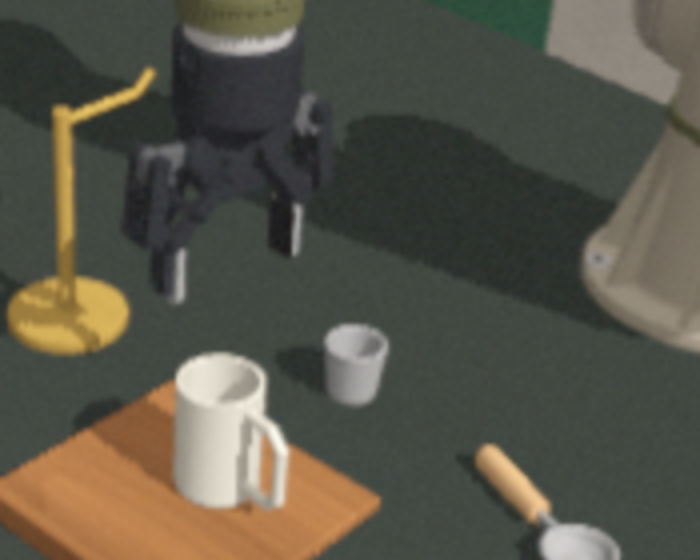

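The open fingers straddle the mug centrally, and the tip height is again TCP + 0.044 when open, so the offset holds. I'll descend.

```bash
python3 -m inch '[[0,0.03,2.4,0,0,0,8.54],[0,0.03,2.4,0,0,0,8.54],[0,0.03,2.4,0,0,0,8.54],[0,0,0,0,0,0,8.54]]'
python3 -m inch '[[0,0.03,2.4,0,0,0,8.54],[0,0.03,2.4,0,0,0,8.54],[0,0,0,0,0,0,8.54],[0,0,0,0,0,0,8.54]]'
python3 -c "
from tips import *
p=vision.read_camera('scene'); st()
cv2.imwrite('pics/chk5.png',cv2.resize(cv2.resize(p['pixels'],(1024,768))[200:480,450:800],(700,560))[:,:,::-1])"
```

```text
clock: 7.65
tcp_pos: [0.5214, -0.0208, 0.0628]
orientation: [-0.002, 0.693, 0.721, -0.001]
wrist_force: [-1.0, 0.5, -0.1]
finger_gap: 0.0856
clock: 8.05
tcp_pos: [0.5248, -0.0213, 0.0184]
orientation: [0.0, 0.693, 0.721, 0.0]
wrist_force: [-0.4, 0.2, -0.4]
finger_gap: 0.0852
t 8.1 tcp [ 0.5254 -0.0214  0.0189] zaxis [ 0.002 -0.    -1.   ] yawY 2.23 gap 0.0857 F [-0.38 -0.27 -0.01] q [-0.19  0.35 -0.38  0.84  0.    1.34]
```

View pics/chk5.png

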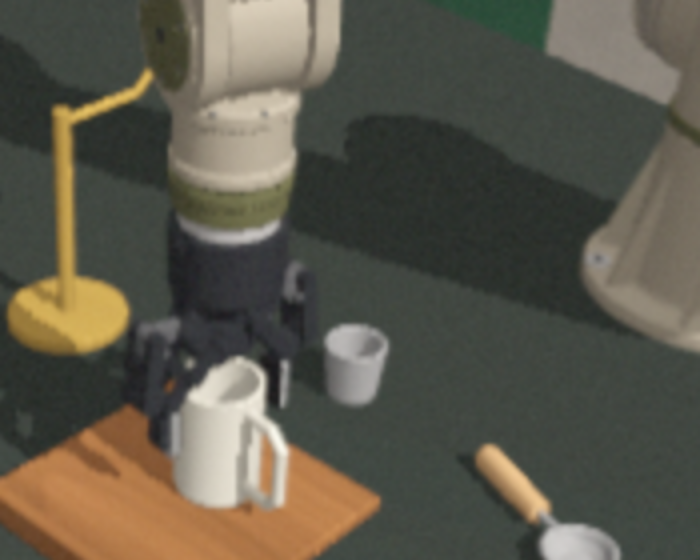

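The fingers straddle the mug on its ±x sides, clear of the handle, with the tips about half-way down. I'll close on it and lift.

```bash
python3 -m inch '[[0,0,0,0,0,0,5],[0,0,0,0,0,0,5],[0,0,0,0,0,0,5],[0,0,0,0,0,0,5],[0,0,0,0,0,0,5]]' 60
python3 -m inch '[[0,0,-1,0,0,0,5],[0,0,-2,0,0,0,5],[0,0,-2,0,0,0,5],[0,0,-2,0,0,0,5],[0,0,0,0,0,0,5]]'
python3 -c "
from tips import *
p=vision.read_camera('scene'); st()
cv2.imwrite('pics/chk6.png',cv2.resize(cv2.resize(p['pixels'],(1024,768))[100:520,450:850],(600,630))[:600,:,::-1])
P=reg(p,[.45,-.1,.035],[.6,.06,.2]); 
s=silhouettes(p,'mug_mid'); c=cloud(p,s[0]['mask']); print(np.percentile(c,[1,5,50,95,99],axis=0).round(3))
"
```

```text
clock: 8.6
tcp_pos: [0.5257, -0.0215, 0.0189]
orientation: [0.001, 0.693, 0.721, 0.001]
wrist_force: [1.0, 0.2, 4.8]
finger_gap: 0.0583
clock: 9.1
tcp_pos: [0.5263, -0.0216, 0.0903]
orientation: [0.002, 0.693, 0.721, 0.001]
wrist_force: [1.1, 0.5, -2.0]
finger_gap: 0.0576
t 9.15 tcp [ 0.5255 -0.0215  0.0887] zaxis [ 0.003 -0.    -1.   ] yawY 2.23 gap 0.0576 F [-0.16 -0.34 -1.66] q [-0.19  0.28 -0.29  1.    0.    1.34]
[[ 0.494 -0.048  0.086]
 [ 0.501 -0.041  0.093]
 [ 0.53   0.002  0.138]
 [ 0.554  0.04   0.171]
 [ 0.556  0.044  0.173]]
```

View pics/chk6.png

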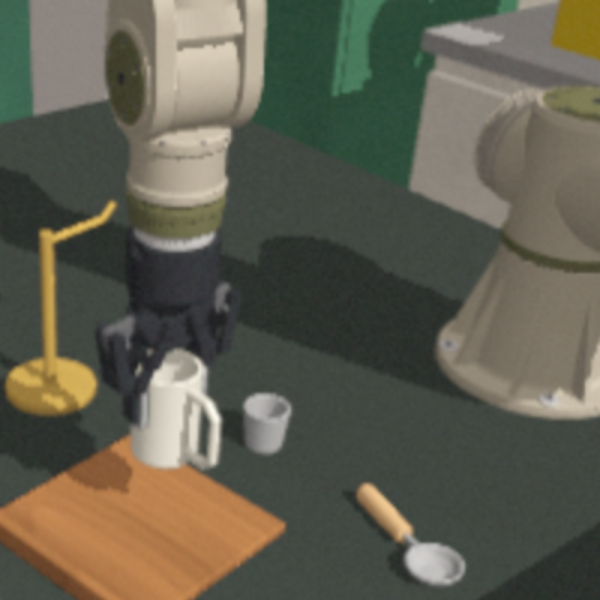

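The mug is held and clear of the board, upright, with its underside at TCP − 0.007. I'll lift to a height above the hook, then fly to a pre-threading pose on the robot's side of the hook's tip.

```bash
python3 -m inch '[[0,0,-3,0,0,0,5],[0,0,-4,0,0,0,5],[0,0,-4,0,0,0,5],[0,0,-3,0,0,0,5],[0,0,0,0,0,0,5]]'
python3 -c "
from tips import *
st()
plan([.3877,-.328,.23],down(8),12,5)"
```

```text
clock: 9.7
tcp_pos: [0.5262, -0.0216, 0.2305]
orientation: [0.002, 0.693, 0.721, 0.002]
wrist_force: [0.9, 0.0, -2.5]
finger_gap: 0.0577
t 9.7 tcp [ 0.5262 -0.0216  0.2305] zaxis [ 0.006 -0.001 -1.   ] yawY 2.23 gap 0.0577 F [ 0.93  0.02 -2.55] q [-0.19  0.21 -0.02  1.33  0.    1.34]
[[-2.51,-1.25,0.0,0.0,0.0,-0.5,5],[-2.5,-1.27,0.0,0.0,0.0,-0.5,5],[-2.48,-1.29,0.0,0.0,0.0,-0.5,5],[-2.47,-1.32,0.0,0.0,0.0,-0.5,5],[-2.46,-1.34,0.0,0.0,0.0,-0.5,5]]
[[-2.45,-1.36,0.0,0.0,0.0,-0.5,5],[-2.44,-1.38,0.0,0.0,0.0,-0.5,5],[-2.43,-1.4,0.0,0.0,0.0,-0.5,5],[-2.42,-1.42,0.0,0.0,0.0,-0.5,5],[-2.4,-1.44,0.0,0.0,0.0,-0.5,5]]
[[-2.39,-1.46,0.0,0.0,0.0,-0.5,5],[-2.38,-1.48,0.0,0.0,0.0,-0.5,5]]
```

```bash
python3 -m inch '[[-1.2,-0.6,0,0,0,-0.5,5],[-2.5,-1.27,0,0,0,-0.5,5],[-2.48,-1.29,0,0,0,-0.5,5],[-2.47,-1.32,0,0,0,-0.5,5],[-2.46,-1.34,0,0,0,-0.5,5]]'
python3 -m inch '[[-2.45,-1.36,0,0,0,-0.5,5],[-2.44,-1.38,0,0,0,-0.5,5],[-2.43,-1.4,0,0,0,-0.5,5],[-2.42,-1.42,0,0,0,-0.5,5],[-2.4,-1.44,0,0,0,-0.5,5]]'
python3 -m inch '[[-2.39,-1.46,0,0,0,-0.5,5],[-2.38,-1.48,0,0,0,-0.5,5],[-1.3,-0.65,0,0,0,0,5],[0,0,0,0,0,0,5],[0,0,0,0,0,0,5]]'
cat > vm.py <<'E'
from tips import *
def see(tag,net=True):
    S=vision.read_camera("scene");T=vision.read_camera("top"); st()
    a=cv2.resize(S["pixels"],(1024,768))[100:480,350:750]; b=cv2.resize(T["pixels"],(1024,768))[250:630,500:900]
    cv2.imwrite(f"pics/{tag}.png",np.hstack([a,b])[:,:,::-1])
    s=get_state()["tcp_pos"]
    for nm,p in (("S",S),("T",T)):
        P=reg(p,[.37,-.34,.172],[.56,-.2,.2])
    if net:
        both("mug_handle",S,T); both("hook_bar",S,T)
        for nm,p in (("S",S),("T",T)):
            m=silhouettes(p,"mug_mid")
            if m: c=cloud(p,m[0]["mask"]); print(nm,m[0]["confidence"],np.percentile(c,[1,5,50,95,99],axis=0).round(3).tolist())
    return S,T
E
python3 -c "
from vm import *
see('h1')"
```

```text
clock: 10.2
tcp_pos: [0.4711, -0.1359, 0.2247]
orientation: [-0.002, 0.677, 0.736, -0.001]
wrist_force: [0.3, -0.2, -2.0]
finger_gap: 0.0582
clock: 10.7
tcp_pos: [0.4137, -0.2636, 0.2247]
orientation: [-0.002, 0.661, 0.75, 0.0]
wrist_force: [0.3, 0.0, -2.4]
finger_gap: 0.0578
clock: 11.2
tcp_pos: [0.3873, -0.3275, 0.2259]
orientation: [-0.001, 0.655, 0.756, 0.001]
wrist_force: [0.7, -0.2, -2.1]
finger_gap: 0.0579
t 11.3 tcp [ 0.3878 -0.3272  0.2267] zaxis [-0.001  0.001 -1.   ] yawY 8.29 gap 0.0578 F [ 0.69 -0.31 -2.48] q [-0.86  0.18 -0.07  1.33  0.    0.57]
mug_handle scene [([267.9, 93.6], 0.65)] top [([359.3, 249.4], 0.79)]
    [ 0.3764 -0.2833  0.2701] gap 0.0018
hook_bar scene [([250.6, 126.1], 0.82), ([258.5, 90.1], 0.67)] top [([348.5, 219.0], 0.97), ([144.8, 195.2], 0.74)]
    [ 0.4525 -0.2756  0.1854] gap 0.0084
S 0.65 [[-0.003, -0.802, 0.003], [0.365, -0.35, 0.226], [0.394, -0.304, 0.266], [0.416, -0.27, 0.306], [0.417, -0.263, 0.309]]
T 0.92 [[0.359, -0.339, 0.22], [0.364, -0.336, 0.223], [0.38, -0.302, 0.281], [0.403, -0.268, 0.308], [0.406, -0.262, 0.309]]
```

View pics/h1.png

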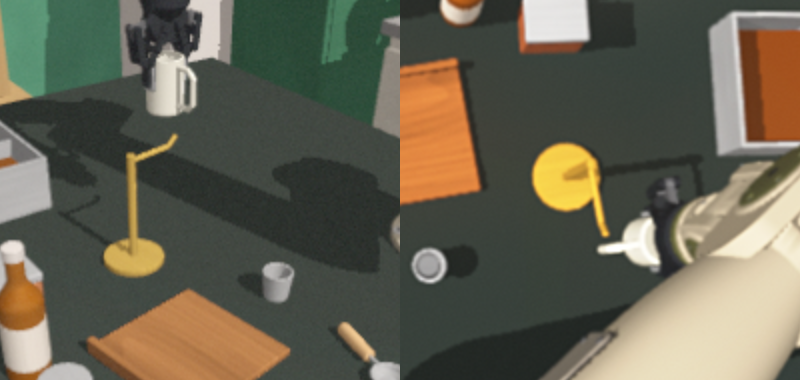

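The mug is upright ahead of and beyond the hook's tip. The handle at (605,248) in the right panel lies near the bar's line, which ends at (605,235). I'll measure the handle line and the bar line in the same pictures before lowering.

```bash
cat > rel.py <<'E'
from vm import *
def rel():
    S,T=look(); st(); t=get_state()["tcp_pos"]
    for nm,p in (("S",S),("T",T)):
        c=reg(p,[t[0]-.045,t[1]-.04,t[2]-.01],[t[0]+.045,t[1]+.09,t[2]+.09])
        b=reg(p,[.40,-.31,.172],[.475,-.25,.20]); b=b[b[:,0]<.475]
        b=b[b[:,2]<.1885]
        l=np.polyfit(b[:,0],b[:,1],1); print(nm,"bar yaw",np.degrees(np.arctan(l[0])).round(2),"y@.45",np.polyval(l,.45).round(4),"y@handle",np.polyval(l,t[0]-.006).round(4))
        h=c[(c[:,1]>t[1]+.035)&(c[:,1]<t[1]+.08)]
        if len(h): print("  handle",len(h),h.min(0).round(4),h.max(0).round(4),"mean",h.mean(0).round(4))
        for a in np.arange(.036,.07,.006):
            q=h[(h[:,1]>t[1]+a)&(h[:,1]<t[1]+a+.006)]
            if len(q): print("    dy",a.round(3),len(q),q.mean(0).round(4),"x",q[:,0].min().round(4),q[:,0].max().round(4),"z",q[:,2].min().round(4),q[:,2].max().round(4))
E
python3 -c "
from rel import *
rel()"
```

```text
t 11.7 tcp [ 0.3879 -0.328   0.2274] zaxis [ 0. -0. -1.] yawY 8.26 gap 0.058 F [ 1.02  0.03 -2.05] q [-0.86  0.18 -0.07  1.33  0.    0.57]
S bar yaw 9.32 y@.45 -0.2743 y@handle -0.2855
  handle 85 [ 0.3742 -0.2929  0.2365] [ 0.3874 -0.2604  0.3048] mean [ 0.3815 -0.2712  0.2733]
    dy 0.036 9 [ 0.385  -0.2881  0.267 ] x 0.3816 0.387 z 0.2366 0.3042
    dy 0.042 7 [ 0.3832 -0.2824  0.276 ] x 0.3782 0.3861 z 0.2392 0.3038
    dy 0.048 10 [ 0.3835 -0.2763  0.2818] x 0.3804 0.3874 z 0.2365 0.3034
    dy 0.054 16 [ 0.3817 -0.2702  0.2723] x 0.3764 0.3853 z 0.2386 0.3013
    dy 0.06 38 [ 0.3797 -0.2648  0.2719] x 0.3742 0.3833 z 0.2426 0.2998
    dy 0.066 4 [ 0.382  -0.2611  0.2695] x 0.3787 0.3858 z 0.2483 0.2888
T bar yaw 5.64 y@.45 -0.2766 y@handle -0.2833
  handle 73 [ 0.3723 -0.2927  0.238 ] [ 0.3844 -0.2618  0.3074] mean [ 0.3781 -0.2749  0.2883]
    dy 0.036 10 [ 0.3791 -0.2889  0.2954] x 0.3759 0.3844 z 0.238 0.3062
    dy 0.042 11 [ 0.3801 -0.2832  0.3006] x 0.3761 0.3832 z 0.2979 0.305
    dy 0.048 13 [ 0.3779 -0.2763  0.2921] x 0.3739 0.3823 z 0.239 0.3074
    dy 0.054 12 [ 0.3777 -0.2709  0.2957] x 0.3741 0.3813 z 0.2887 0.2981
    dy 0.06 23 [ 0.3765 -0.2644  0.2743] x 0.3723 0.3813 z 0.2442 0.2931
    dy 0.066 1 [ 0.3768 -0.2618  0.2938] x 0.3768 0.3768 z 0.2938 0.2938
```

```bash
python3 -m inch '[[-0.1,0,1.6,0,0,0,5],[0,0,2.2,0,0,0,5],[0,0,2.2,0,0,0,5],[0,0,2.1,0,0,0,5],[0,0,0,0,0,0,5]]'
python3 -c "
from rel import *
see('h2',False); rel()"
```

```text
clock: 12.2
tcp_pos: [0.3863, -0.3275, 0.1436]
orientation: [-0.003, 0.655, 0.756, 0.0]
wrist_force: [-0.1, 0.3, -2.5]
finger_gap: 0.0582
t 12.3 tcp [ 0.3877 -0.3291  0.1465] zaxis [-0.     0.001 -1.   ] yawY 8.23 gap 0.0579 F [ 1.04  0.1  -1.13] q [-0.86  0.21 -0.23  1.13  0.    0.57]
t 12.4 tcp [ 0.3885 -0.33    0.1476] zaxis [ 0.001 -0.002 -1.   ] yawY 8.23 gap 0.0576 F [-1.01 -0.02 -2.09] q [-0.86  0.21 -0.23  1.13  0.    0.57]
S bar yaw 24.92 y@.45 -0.2749 y@handle -0.3063
  handle 110 [ 0.3751 -0.2945  0.1548] [ 0.431  -0.2618  0.2232] mean [ 0.3895 -0.2748  0.1913]
    dy 0.036 8 [ 0.3851 -0.2914  0.1976] x 0.382 0.3886 z 0.158 0.2231
    dy 0.042 15 [ 0.3914 -0.2844  0.1905] x 0.3806 0.4145 z 0.1571 0.2232
    dy 0.048 26 [ 0.4065 -0.2791  0.1895] x 0.3785 0.4289 z 0.1548 0.2231
    dy 0.054 16 [ 0.3881 -0.273   0.1921] x 0.3788 0.431 z 0.1565 0.2209
    dy 0.06 36 [ 0.3801 -0.2668  0.1905] x 0.3751 0.3845 z 0.1616 0.2173
    dy 0.066 8 [ 0.3805 -0.263   0.1909] x 0.3783 0.3821 z 0.1673 0.2114
T bar yaw 10.53 y@.45 -0.2768 y@handle -0.2894
  handle 111 [ 0.373  -0.2946  0.1553] [ 0.4326 -0.2636  0.2241] mean [ 0.3933 -0.2781  0.199 ]
    dy 0.036 8 [ 0.3808 -0.2913  0.2201] x 0.3773 0.3849 z 0.2137 0.2224
    dy 0.042 23 [ 0.3929 -0.2844  0.1972] x 0.375 0.4171 z 0.1553 0.2238
    dy 0.048 44 [ 0.4068 -0.2793  0.194 ] x 0.3751 0.4326 z 0.1795 0.2241
    dy 0.054 11 [ 0.3859 -0.273   0.2103] x 0.373 0.4298 z 0.1851 0.2213
    dy 0.06 19 [ 0.3771 -0.2666  0.1982] x 0.3731 0.3813 z 0.1659 0.2162
    dy 0.066 4 [ 0.3767 -0.2638  0.1841] x 0.3759 0.3786 z 0.1717 0.1969
```

View pics/h2.png

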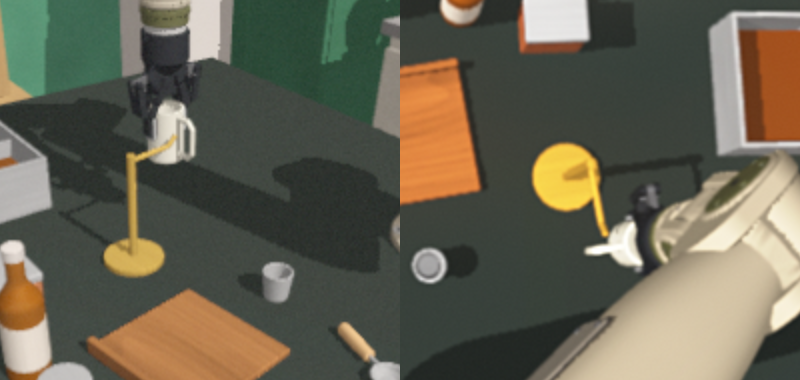

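The hook's tip now points into the handle's opening: it shows at (178,140) inside the loop in the left panel. I'll shift 1 mm toward +y and thread along the bar (tool +y).

```bash
python3 -m inch '[[0.1,0.5,0,0,0,0,5],[0,0.7,0,0,0,0,5],[0,0.8,0,0,0,0,5],[0,0,0,0,0,0,5]]'
python3 -c "
from rel import *
see('h3',False)"
```

```text
clock: 12.8
tcp_pos: [0.4089, -0.3255, 0.1465]
orientation: [0.001, 0.654, 0.756, 0.0]
wrist_force: [-0.3, -0.1, -2.2]
finger_gap: 0.0581
t 12.9 tcp [ 0.4078 -0.3253  0.1462] zaxis [-0.  0. -1.] yawY 8.28 gap 0.0577 F [ 0.01 -0.73 -1.42] q [-0.83  0.23 -0.2   1.14 -0.    0.6 ]
```

View pics/h3.png

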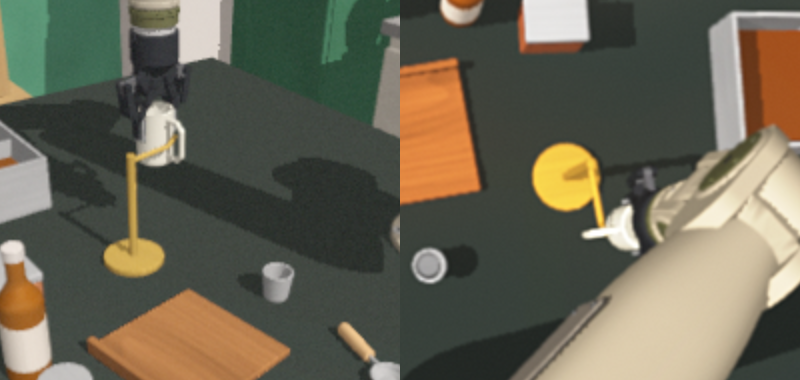

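The handle now sits right around the tip with no contact force. In the right panel the bar goes under it at (603,232). I'll continue 4 cm.

```bash
python3 -m inch '[[0,0.6,0,0,0,0,5],[0,0.7,0,0,0,0,5],[0,0.7,0,0,0,0,5],[0,0,0,0,0,0,5]]'
python3 -m inch '[[0,0.7,0,0,0,0,5],[0,0.7,0,0,0,0,5],[0,0.6,0,0,0,0,5],[0,0,0,0,0,0,5]]'
python3 -c "
from rel import *
S,T=see('h4',False)
u=cv2.resize(S['pixels'][70:190,215:315],(600,720),interpolation=cv2.INTER_CUBIC)[:600]; cv2.imwrite('pics/h4z.png',u[:,:,::-1])"
```

```text
clock: 13.3
tcp_pos: [0.4283, -0.3226, 0.1462]
orientation: [0.0, 0.654, 0.756, 0.0]
wrist_force: [-0.5, -0.2, -1.8]
finger_gap: 0.0582
clock: 13.7
tcp_pos: [0.448, -0.3197, 0.1462]
orientation: [0.0, 0.654, 0.756, 0.0]
wrist_force: [-0.3, 0.5, -2.0]
finger_gap: 0.0579
t 13.8 tcp [ 0.4472 -0.3196  0.1461] zaxis [-0.  0. -1.] yawY 8.25 gap 0.0578 F [ 0.28  0.46 -2.5 ] q [-0.77  0.29 -0.13  1.16 -0.    0.66]
```

View pics/h4.png

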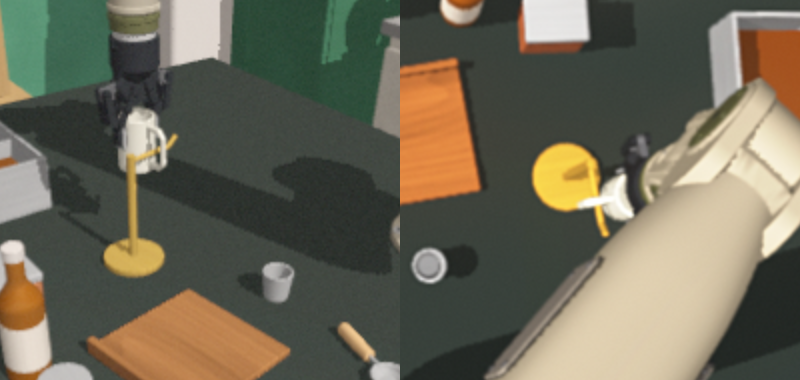

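View pics/h4z.png

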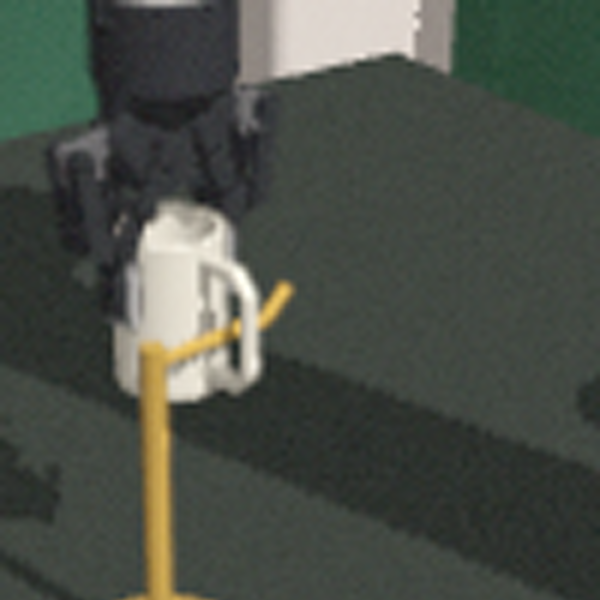

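The bar passes through the handle, with the lip at (285,290) outside it. I'll lower until the top of the opening rests on the bar.

```bash
python3 -m inch '[[0,0,0.7,0,0,0,5],[0,0,0.8,0,0,0,5],[0,0,0.5,0,0,0,5],[0,0,0,0,0,0,5]]'
python3 -m inch '[[0,0,0.2,0,0,0,5],[0,0,0.2,0,0,0,5],[0,0,0,0,0,0,5]]'
python3 -c "
from rel import *
S,T=see('h5',False)
u=cv2.resize(S['pixels'][70:190,215:315],(600,720),interpolation=cv2.INTER_CUBIC)[:600]; cv2.imwrite('pics/h5z.png',u[:,:,::-1])"
```

```text
clock: 14.2
tcp_pos: [0.4462, -0.3191, 0.1249]
orientation: [-0.001, 0.655, 0.756, 0.0]
wrist_force: [-0.0, 0.7, -2.7]
finger_gap: 0.0576
clock: 14.5
tcp_pos: [0.447, -0.3197, 0.1221]
orientation: [-0.0, 0.655, 0.756, 0.0]
wrist_force: [0.1, -0.2, -1.8]
finger_gap: 0.0581
t 14.6 tcp [ 0.4471 -0.3197  0.1223] zaxis [ 0. -0. -1.] yawY 8.23 gap 0.0579 F [-0.54  0.07 -2.42] q [-0.77  0.3  -0.17  1.1   0.    0.66]
```

View pics/h5z.png

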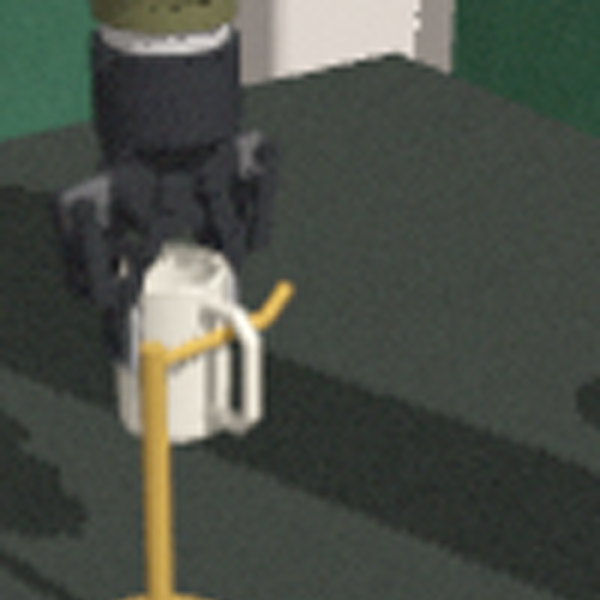

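```bash
python3 -m inch '[[0,0,0.2,0,0,0,5],[0,0,0,0,0,0,5]]'; python3 -m inch '[[0,0,0.15,0,0,0,5],[0,0,0,0,0,0,5]]';  python3 -m inch '[[0,0,0.15,0,0,0,5],[0,0,0,0,0,0,5]]'
```

```text
clock: 14.8
tcp_pos: [0.447, -0.3196, 0.1201]
orientation: [-0.0, 0.655, 0.756, 0.0]
wrist_force: [0.1, -0.5, -1.6]
finger_gap: 0.0577
clock: 15.0
tcp_pos: [0.447, -0.3196, 0.1185]
orientation: [-0.0, 0.655, 0.756, 0.0]
wrist_force: [-0.0, 0.2, -1.9]
finger_gap: 0.0575
clock: 15.2
tcp_pos: [0.4472, -0.3198, 0.1178]
orientation: [0.0, 0.654, 0.756, 0.0]
wrist_force: [-0.9, 0.5, 2.4]
finger_gap: 0.0578
```

Contact: Fz went from −1.9 to +2.4 N, so the handle rests on the bar. I'll open slowly.

```bash
python3 -m inch '[[0,0,0,0,0,0,6.2],[0,0,0,0,0,0,6.6],[0,0,0,0,0,0,7.2],[0,0,0,0,0,0,8.0],[0,0,0,0,0,0,8.54]]' 20
python3 -m inch '[[0,0,0,0,0,0,8.54],[0,0,0,0,0,0,8.54]]'
python3 -c "
from rel import *
S,T=see('h6',False)
u=cv2.resize(S['pixels'][70:190,215:315],(600,720),interpolation=cv2.INTER_CUBIC)[:600]; cv2.imwrite('pics/h6z.png',u[:,:,::-1])"
```

```text
clock: 15.7
tcp_pos: [0.4471, -0.3197, 0.1173]
orientation: [0.0, 0.655, 0.756, 0.0]
wrist_force: [-0.5, 0.7, -0.0]
finger_gap: 0.085
clock: 15.9
tcp_pos: [0.4471, -0.3197, 0.1172]
orientation: [0.0, 0.655, 0.756, 0.0]
wrist_force: [0.1, 0.3, 0.8]
finger_gap: 0.0857
t 16.0 tcp [ 0.4471 -0.3197  0.1172] zaxis [ 0.  0. -1.] yawY 8.23 gap 0.0853 F [0.58 0.46 0.47] q [-0.77  0.3  -0.18  1.09  0.    0.66]
```

View pics/h6z.png

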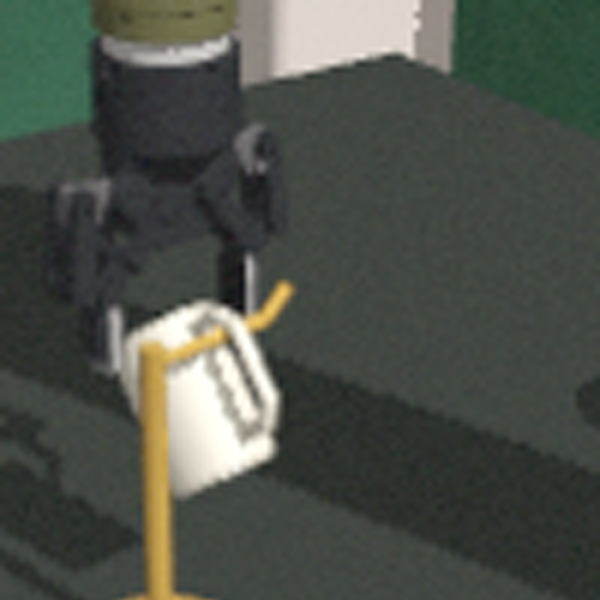

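The mug is on the bar and swung down, clear of the open fingers. I'll go straight up.

```bash
python3 -m inch '[[0,0,-2,0,0,0,8.54],[0,0,-3,0,0,0,8.54],[0,0,-4,0,0,0,8.54],[0,0,-4,0,0,0,8.54],[0,0,0,0,0,0,8.54]]'
python3 -c "
from rel import *
S,T=see('h7',False)
u=cv2.resize(S['pixels'][70:190,215:315],(600,720),interpolation=cv2.INTER_CUBIC)[:600]; cv2.imwrite('pics/h7z.png',u[:,:,::-1])"
```

```text
clock: 16.5
tcp_pos: [0.4492, -0.3217, 0.2533]
orientation: [0.005, 0.655, 0.756, -0.0]
wrist_force: [0.8, -0.5, 0.7]
finger_gap: 0.0848
t 16.6 tcp [ 0.4476 -0.3203  0.2483] zaxis [ 0.002 -0.002 -1.   ] yawY 8.23 gap 0.0853 F [-0.13  0.37 -0.48] q [-0.77  0.25  0.08  1.39  0.    0.66]
```

View pics/h7z.png

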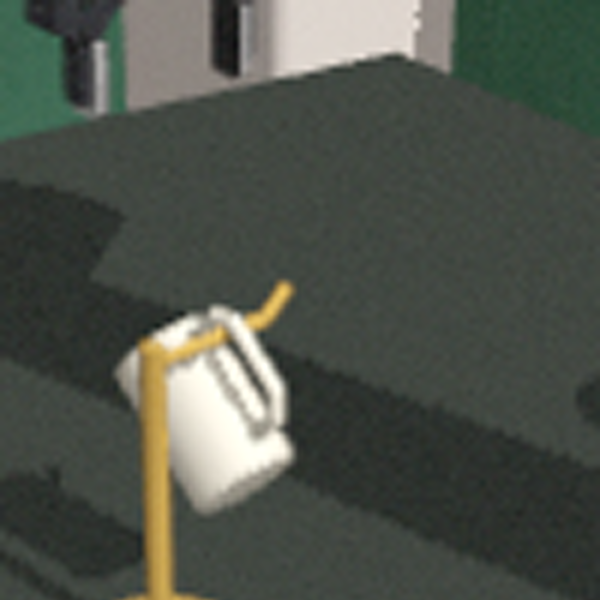

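The mug hangs by its handle and the gripper is clear. Now I'll measure the dish grip precisely, using its brown wood in both views.

```bash
cat > dish.py <<'E'
from vm import *
def dish(lo=[.46,.19,.085],hi=[.66,.39,.15],save=None):
    S,T=look(); st()
    for nm,p in (("S",S),("T",T)):
        hsv=cv2.cvtColor(p["pixels"],cv2.COLOR_RGB2HSV)
        m=(hsv[...,1]>100)&(hsv[...,0]<20)
        c=cloud(p,m); c=c[np.all((c>lo)&(c<hi),axis=1)]
        top=c[c[:,2]>c[:,2].max()-.012]
        r=cv2.minAreaRect((c[:,:2]*1000).astype(np.float32)); r2=cv2.minAreaRect((top[:,:2]*1000).astype(np.float32))
        print(nm,len(c),c.min(0).round(4),c.max(0).round(4),"rect",np.round(r[0],1),np.round(r[1],1),round(r[2],1),"top",np.round(r2[0],1),np.round(r2[1],1),round(r2[2],1))
        l=cv2.fitLine((c[:,:2]*1000).astype(np.float32),cv2.DIST_HUBER,0,.01,.01).ravel(); print("  line",l.round(3),np.degrees(np.arctan2(l[1],l[0])).round(2))
    return S,T
E
python3 -c "
from dish import *
S,T=dish()
both('dish_grip',S,T);both('dish_tab',S,T);both('truffle_center',S,T);
a=cv2.resize(S['pixels'][240:340,310:410],(400,400),interpolation=cv2.INTER_CUBIC); b=cv2.resize(T['pixels'][150:250,100:200],(400,400),interpolation=cv2.INTER_CUBIC)
cv2.imwrite('pics/d1.png',np.hstack([a,b])[:,:,::-1])
for p in (S,T):
    m=silhouettes(p,'dish_grip')[0]['mask']; c=cloud(p,m); c=c[(c[:,2]>.012)&(c[:,2]<.022)]; r=np.hypot(c[:,0]-.552,c[:,1]-.2925); 
    print('rim',circ(c[(r>.06)&(r<.072)],.067).round(4)); t=c[(r>.078)&(r<.1)]; print('tab',t.mean(0).round(4),len(t),t.min(0).round(4),t.max(0).round(4))
"
```

```text
t 16.7 tcp [ 0.4466 -0.3193  0.2461] zaxis [-0.001  0.001 -1.   ] yawY 8.23 gap 0.0857 F [-0.07  0.01 -0.5 ] q [-0.77  0.26  0.08  1.39  0.    0.66]
S 285 [0.5233 0.2851 0.1079] [0.5849 0.3028 0.1345] rect [554.  293.9] [12.3 62.3] 83.8 top [554.  293.7] [12.2 62.3] 83.4
  line [ 9.91000e-01 -1.34000e-01  5.55880e+02  2.97503e+02] -7.68
T 78 [0.5216 0.2834 0.123 ] [0.5803 0.3001 0.1352] rect [551.3 291.5] [10.9 58.4] 81.7 top [551.3 291.5] [10.9 58.4] 81.7
  line [ 9.92000e-01 -1.28000e-01  5.51143e+02  2.90873e+02] -7.33
dish_grip scene [] top [([135.0, 190.5], 0.94)]
dish_tab scene [([329.1, 275.4], 0.66)] top [([172.5, 196.1], 0.82)]
    [0.5462 0.2055 0.0114] gap 0.0049
truffle_center scene [([354.8, 297.3], 0.55)] top [([145.8, 196.4], 0.47), ([333.7, 209.4], 0.33)]
    [0.5456 0.2858 0.0137] gap 0.0048
rim [0.5523 0.2916]
tab [0.5428 0.2053 0.0203] 77 [0.5269 0.1939 0.0173] [0.5578 0.2174 0.0219]
rim [0.5515 0.2926]
tab [0.541  0.2057 0.0182] 62 [0.5286 0.1953 0.0125] [0.5563 0.2171 0.0219]
```

View pics/d1.png

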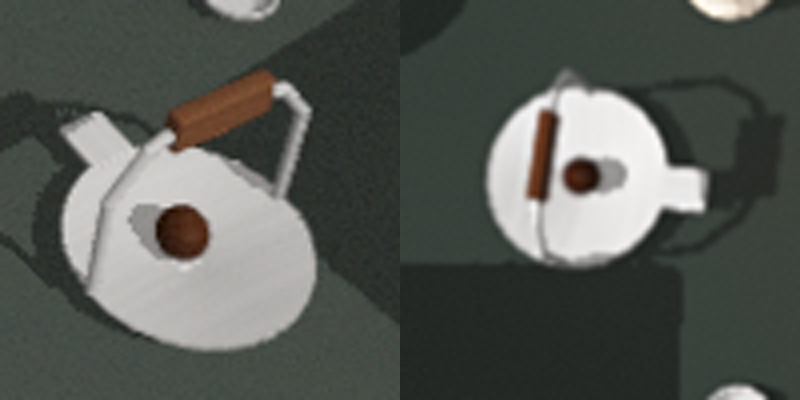

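The dish centre is (0.552,0.292) and its tab yaw about −97°, with bar, rim and tab agreeing. The truffle is in the middle. The grip runs from z 0.108 to 0.134. I'll plan the transfer.

```bash
python3 -c "
from plan import *
plan([.552,.292,.215],down(82.8),20,8.54)"
```

```text
[[2.95,0.96,0.16,0.0,0.0,-3.7,8.54],[2.88,1.15,0.16,0.0,0.0,-3.7,8.54],[2.8,1.33,0.16,0.0,0.0,-3.7,8.54],[2.71,1.51,0.16,0.0,0.0,-3.7,8.54],[2.6,1.69,0.16,0.0,0.0,-3.7,8.54]]
[[2.49,1.85,0.16,0.0,0.0,-3.7,8.54],[2.36,2.01,0.16,0.0,0.0,-3.7,8.54],[2.23,2.16,0.16,0.0,0.0,-3.7,8.54],[2.08,2.3,0.16,0.0,0.0,-3.7,8.54],[1.93,2.43,0.16,0.0,0.0,-3.7,8.54]]
[[1.77,2.55,0.16,0.0,0.0,-3.7,8.54],[1.6,2.66,0.16,0.0,0.0,-3.7,8.54],[1.42,2.76,0.16,0.0,0.0,-3.7,8.54],[1.24,2.84,0.16,0.0,0.0,-3.7,8.54],[1.05,2.92,0.16,0.0,0.0,-3.7,8.54]]
[[0.86,2.98,0.16,0.0,0.0,-3.7,8.54],[0.66,3.03,0.16,0.0,0.0,-3.7,8.54],[0.47,3.07,0.16,0.0,0.0,-3.7,8.54],[0.27,3.09,0.16,0.0,0.0,-3.7,8.54],[0.06,3.1,0.16,0.0,0.0,-3.7,8.54]]
```

```bash
python3 -m inch '[[2.95,0.96,0,0,0,-3.7,8.54],[2.88,1.15,0,0,0,-3.7,8.54],[2.8,1.33,0,0,0,-3.7,8.54],[2.71,1.51,0,0,0,-3.7,8.54],[2.6,1.69,0,0,0,-3.7,8.54]]'
python3 -m inch '[[2.49,1.85,0,0,0,-3.7,8.54],[2.36,2.01,0,0,0,-3.7,8.54],[2.23,2.16,0,0,0,-3.7,8.54],[2.08,2.3,0,0,0,-3.7,8.54],[1.93,2.43,0,0,0,-3.7,8.54]]'
python3 -m inch '[[1.77,2.55,0.2,0,0,-3.7,8.54],[1.6,2.66,0.2,0,0,-3.7,8.54],[1.42,2.76,0.2,0,0,-3.7,8.54],[1.24,2.84,0.2,0,0,-3.7,8.54],[1.05,2.92,0.2,0,0,-3.7,8.54]]'
python3 -m inch '[[0.86,2.98,0.2,0,0,-3.7,8.54],[0.66,3.03,0.2,0,0,-3.7,8.54],[0.47,3.07,0.2,0,0,-3.7,8.54],[0.27,3.09,0.2,0,0,-3.7,8.54],[0,0,0,0,0,0,8.54]]'
python3 -c "
from plan import *
st()
plan([.552,.292,.16],down(82.8),3,8.54)"
```

```text
clock: 17.6
tcp_pos: [0.4736, -0.1658, 0.2472]
orientation: [0.0, 0.523, 0.852, 0.0]
wrist_force: [0.7, 0.6, 0.5]
finger_gap: 0.0852
clock: 18.1
tcp_pos: [0.5005, -0.0129, 0.2473]
orientation: [0.0, 0.38, 0.925, 0.0]
wrist_force: [0.9, 0.4, -0.6]
finger_gap: 0.0854
clock: 18.6
tcp_pos: [0.5277, 0.1399, 0.2372]
orientation: [0.0, 0.226, 0.974, 0.0]
wrist_force: [-0.2, -0.2, -0.4]
finger_gap: 0.085
clock: 19.1
tcp_pos: [0.5495, 0.2639, 0.2282]
orientation: [-0.0, 0.097, 0.995, 0.0]
wrist_force: [0.3, -0.2, 0.7]
finger_gap: 0.0851
t 19.1 tcp [0.5495 0.2639 0.2282] zaxis [-0.001  0.001 -1.   ] yawY 78.81 gap 0.0851 F [ 0.29 -0.23  0.72] q [0.32 0.38 0.2  1.4  0.   0.51]
[[0.1,0.93,2.27,0.0,0.0,-1.3,8.54],[0.08,0.93,2.27,0.0,0.0,-1.3,8.54],[0.06,0.94,2.27,0.0,0.0,-1.3,8.54]]
```

```bash
python3 -m inch '[[0.1,0.93,2.2,0,0,-1.3,8.54],[0.08,0.93,2.2,0,0,-1.3,8.54],[0.06,0.94,2.2,0,0,-1.3,8.54],[0,0,0,0,0,0,8.54]]'
python3 -m inch '[[0,0,0,0,0,0,4],[0,0,0,0,0,0,4],[0,0,0,0,0,0,4],[0,0,0,0,0,0,4]]'
cat > dv.py <<'E'
from dish import *
def dv(tag,S=None):
    S=S or vision.read_camera("scene"); st(); s=get_state(); Rm=rot(s["orientation"])
    u=cv2.resize(S["pixels"],(1536,1152),interpolation=cv2.INTER_CUBIC)
    cv2.imwrite(f"pics/{tag}.png",u[520:1070,850:1350][:,:,::-1])
    c=s["tcp_pos"]; P=reg(S,c+[-.05,-.06,.0],c+[.05,.06,.08]); h=P[P[:,2]>.145] if c[2]>.12 else P
    if len(h):
        print("low",np.sort(h[:,2])[:8].round(4))
        for z in np.arange(np.floor(h[:,2].min()*100)/100,h[:,2].max(),.01):
            q=h[(h[:,2]>=z)&(h[:,2]<z+.01)]; 
            if len(q): print(z.round(3),len(q),q.min(0).round(3),q.max(0).round(3))
E
python3 -c "
from dv import *
dv('d2'); plan([.552,.292,.069],down(82.8),4,8.54)"
```

```text
clock: 19.5
tcp_pos: [0.55, 0.2881, 0.1599]
orientation: [-0.003, 0.066, 0.998, -0.001]
wrist_force: [-0.7, 0.8, -0.0]
finger_gap: 0.0856
clock: 19.9
tcp_pos: [0.5528, 0.2885, 0.1645]
orientation: [0.001, 0.066, 0.998, 0.0]
wrist_force: [0.1, -0.8, -0.7]
finger_gap: 0.04
t 19.95 tcp [0.5527 0.2885 0.1643] zaxis [ 0.002  0.001 -1.   ] yawY 82.4 gap 0.0397 F [ 0.08 -0.01 -0.25] q [0.35 0.42 0.11 1.26 0.   0.49]
low [0.1979 0.1988 0.1989 0.1994 0.1994 0.2    0.2001 0.2002]
0.19 5 [0.54  0.267 0.198] [0.562 0.313 0.199]
0.2 76 [0.539 0.254 0.2  ] [0.567 0.322 0.21 ]
0.21 105 [0.537 0.252 0.21 ] [0.566 0.321 0.22 ]
0.22 100 [0.537 0.252 0.22 ] [0.567 0.322 0.23 ]
0.23 88 [0.538 0.255 0.23 ] [0.568 0.322 0.24 ]
0.24 40 [0.539 0.24  0.24 ] [0.569 0.322 0.244]
[[0.03,0.08,2.38,0.0,0.0,-0.1,8.54],[0.03,0.08,2.38,0.0,0.0,-0.1,8.54],[0.03,0.08,2.38,0.0,0.0,-0.1,8.54],[0.03,0.08,2.38,0.0,0.0,-0.1,8.54]]
```

View pics/d2.png

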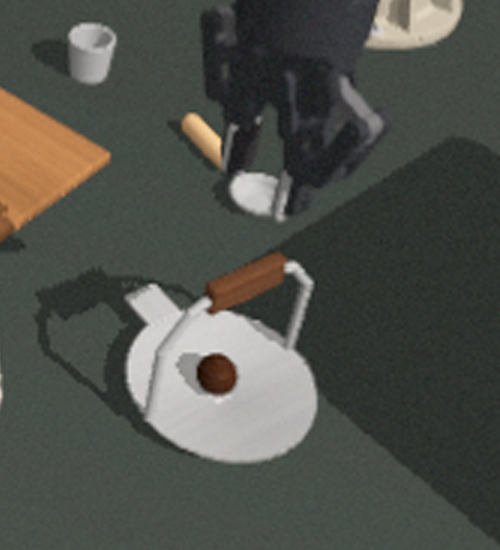

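Tips at gap 40 mm are at TCP + 0.034, consistent with before, and straddle the grip at (247,280) laterally. I'll descend with gap 5.

```bash
python3 -m inch '[[0,0.35,2.2,0,0,-0.4,5],[0,0,2.2,0,0,0,5],[0,0,2,0,0,0,5],[0,0,0,0,0,0,5],[0,0,0,0,0,0,5]]'
python3 -m inch '[[0,0,1.5,0,0,0,5],[0,0,1.5,0,0,0,5],[0,0,0,0,0,0,5],[0,0,0,0,0,0,5]]'
python3 -c "
from dv import *
dv('d3')"
```

```text
clock: 20.45
tcp_pos: [0.5526, 0.2921, 0.0997]
orientation: [-0.0, 0.063, 0.998, -0.0]
wrist_force: [0.4, -0.3, 0.5]
finger_gap: 0.0499
clock: 20.85
tcp_pos: [0.5532, 0.2924, 0.0707]
orientation: [0.001, 0.063, 0.998, 0.0]
wrist_force: [0.6, 0.7, 0.3]
finger_gap: 0.0498
t 20.9 tcp [0.5536 0.2925 0.071 ] zaxis [ 0.002  0.001 -1.   ] yawY 82.83 gap 0.0501 F [ 0.54 -0.15  0.3 ] q [ 0.36  0.47 -0.04  1.05  0.    0.48]
low [0.1061 0.107  0.1071 0.1072 0.1073 0.1079 0.1081 0.1083]
0.1 21 [0.54  0.259 0.106] [0.603 0.322 0.11 ]
0.11 150 [0.537 0.252 0.11 ] [0.603 0.33  0.12 ]
0.12 164 [0.516 0.252 0.12 ] [0.592 0.33  0.13 ]
0.13 169 [0.523 0.254 0.13 ] [0.583 0.329 0.14 ]
0.14 60 [0.538 0.243 0.14 ] [0.569 0.331 0.15 ]
0.15 6 [0.54  0.258 0.15 ] [0.568 0.33  0.151]
```

View pics/d3.png

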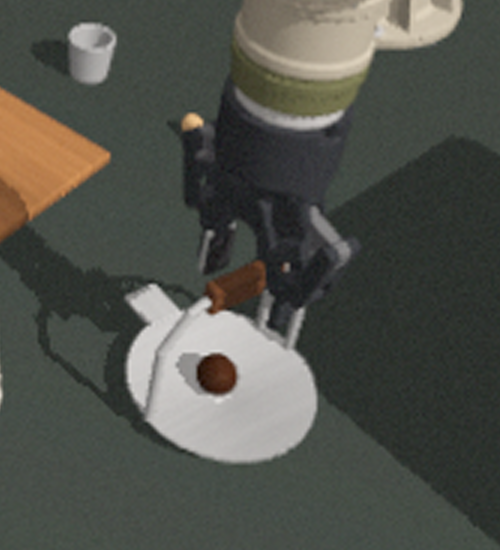

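The fingers straddle the grip bar on both sides, clear of the arch. I'll close in small steps.

```bash
python3 -m inch '[[0,0,0,0,0,0,3.5],[0,0,0,0,0,0,2.4],[0,0,0,0,0,0,1.8],[0,0,0,0,0,0,1.5],[0,0,0,0,0,0,1.3]]' 40
python3 -m inch '[[0,0,0,0,0,0,1.2],[0,0,0,0,0,0,1.0],[0,0,0,0,0,0,0.5],[0,0,0,0,0,0,0.5],[0,0,0,0,0,0,0.5]]' 60
python3 -c "
from dv import *
dv('d4')"
```

```text
clock: 21.4
tcp_pos: [0.5529, 0.2926, 0.0696]
orientation: [0.0, 0.062, 0.998, 0.0]
wrist_force: [-0.2, 1.2, 0.7]
finger_gap: 0.0133
clock: 21.9
tcp_pos: [0.5528, 0.2924, 0.0695]
orientation: [0.0, 0.062, 0.998, 0.0]
wrist_force: [0.8, 2.4, 2.0]
finger_gap: 0.0112
t 21.95 tcp [0.5528 0.2924 0.0695] zaxis [ 0.  0. -1.] yawY 82.83 gap 0.0113 F [0.64 2.76 1.92] q [ 0.36  0.47 -0.04  1.05  0.    0.48]
low [0.1016 0.1037 0.1041 0.1051 0.1055 0.1057 0.1067 0.1069]
0.1 17 [0.547 0.286 0.102] [0.602 0.31  0.109]
0.11 112 [0.509 0.272 0.11 ] [0.603 0.312 0.12 ]
0.12 99 [0.514 0.27  0.12 ] [0.591 0.311 0.13 ]
0.13 118 [0.545 0.272 0.13 ] [0.584 0.31  0.14 ]
0.14 63 [0.549 0.256 0.14 ] [0.567 0.322 0.149]
```

View pics/d4.png

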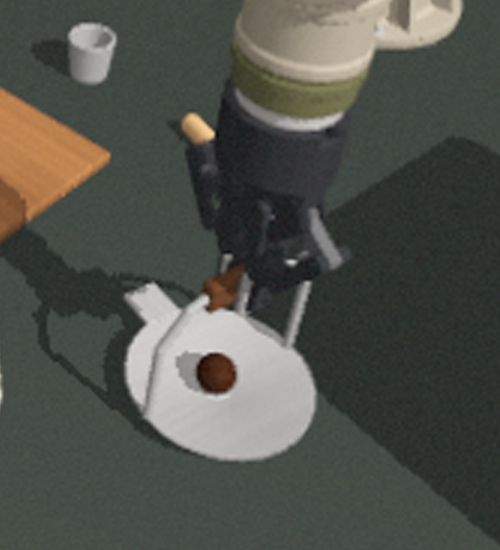

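The grip is held (gap 11.3 mm) and the truffle is still in the middle at (217,372). I'll lift gently.

```bash
python3 -m inch '[[0,0,-0.1,0,0,0,0.5],[0,0,-0.2,0,0,0,0.5],[0,0,-0.3,0,0,0,0.5],[0,0,-0.4,0,0,0,0.5],[0,0,-0.5,0,0,0,0.5]]' 70
python3 -m inch '[[0,0,-0.5,0,0,0,0.5],[0,0,-0.4,0,0,0,0.5],[0,0,-0.3,0,0,0,0.5],[0,0,-0.2,0,0,0,0.5],[0,0,0,0,0,0,0.5]]'
python3 -c "
from dv import *
dv('d5')"
```

```text
clock: 22.45
tcp_pos: [0.5523, 0.2919, 0.0843]
orientation: [-0.0, 0.063, 0.998, -0.0]
wrist_force: [0.8, -0.5, -4.2]
finger_gap: 0.0112
clock: 22.95
tcp_pos: [0.5528, 0.2923, 0.0987]
orientation: [0.0, 0.062, 0.998, 0.0]
wrist_force: [1.0, -0.4, -3.6]
finger_gap: 0.0111
t 23.0 tcp [0.5527 0.2922 0.0984] zaxis [ 0.  0. -1.] yawY 82.83 gap 0.0113 F [ 1.04  0.12 -2.98] q [ 0.36  0.45 -0.    1.12  0.    0.48]
low [0.1316 0.1323 0.1332 0.1336 0.1339 0.1367 0.1367 0.1368]
0.13 24 [0.548 0.285 0.132] [0.602 0.309 0.14 ]
0.14 118 [0.506 0.272 0.14 ] [0.602 0.311 0.15 ]
0.15 121 [0.549 0.272 0.15 ] [0.591 0.311 0.16 ]
0.16 112 [0.546 0.271 0.16 ] [0.583 0.31  0.17 ]
0.17 64 [0.547 0.255 0.17 ] [0.568 0.324 0.178]
```

View pics/d5.png

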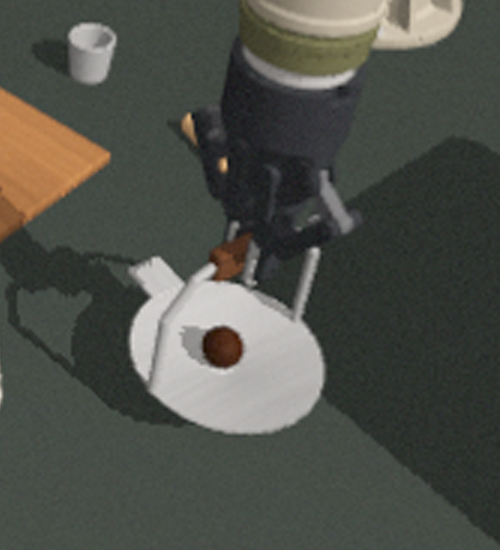

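The dish is lifted level with the truffle centred. I'll go on lifting to travel height.

```bash
python3 -m inch '[[0,0,-0.2,0,0,0,0.5],[0,0,-0.5,0,0,0,0.5],[0,0,-0.8,0,0,0,0.5],[0,0,-1,0,0,0,0.5],[0,0,-1,0,0,0,0.5]]'
python3 -m inch '[[0,0,-1,0,0,0,0.5],[0,0,-1,0,0,0,0.5],[0,0,-0.9,0,0,0,0.5],[0,0,-0.8,0,0,0,0.5],[0,0,-0.6,0,0,0,0.5]]'
python3 -m inch '[[0,0,-0.3,0,0,0,0.5],[0,0,-0.1,0,0,0,0.5],[0,0,0,0,0,0,0.5]]'
python3 -c "
from dv import *
st()
plan([.555,-.0265,.1815],down(189.4),40,0.5)"
```

```text
clock: 23.5
tcp_pos: [0.5528, 0.2923, 0.1346]
orientation: [0.0, 0.063, 0.998, 0.0]
wrist_force: [-0.3, -0.3, -3.3]
finger_gap: 0.0111
clock: 24.0
tcp_pos: [0.5528, 0.2923, 0.1772]
orientation: [0.0, 0.063, 0.998, 0.0]
wrist_force: [0.2, -0.8, -3.3]
finger_gap: 0.0113
clock: 24.3
tcp_pos: [0.5525, 0.2922, 0.1801]
orientation: [-0.0, 0.062, 0.998, -0.0]
wrist_force: [-0.1, -0.4, -3.4]
finger_gap: 0.0108
t 24.3 tcp [0.5525 0.2922 0.1801] zaxis [-0. -0. -1.] yawY 82.84 gap 0.0108 F [-0.12 -0.39 -3.36] q [0.36 0.42 0.15 1.3  0.   0.48]
[[-0.11,-0.79,0.0,0.0,0.0,-2.7,0.5],[-0.07,-0.79,0.0,0.0,0.0,-2.7,0.5],[-0.03,-0.8,0.0,0.0,0.0,-2.7,0.5],[0.01,-0.8,0.0,0.0,0.0,-2.7,0.5],[0.04,-0.8,0.0,0.0,0.0,-2.7,0.5]]
[[0.08,-0.79,0.0,0.0,0.0,-2.7,0.5],[0.12,-0.79,0.0,0.0,0.0,-2.7,0.5],[0.15,-0.78,0.0,0.0,0.0,-2.7,0.5],[0.19,-0.77,0.0,0.0,0.0,-2.7,0.5],[0.22,-0.76,0.0,0.0,0.0,-2.7,0.5]]
[[0.26,-0.75,0.0,0.0,0.0,-2.7,0.5],[0.29,-0.74,0.0,0.0,0.0,-2.7,0.5],[0.33,-0.73,0.0,0.0,0.0,-2.7,0.5],[0.36,-0.71,0.0,0.0,0.0,-2.7,0.5],[0.39,-0.69,0.0,0.0,0.0,-2.7,0.5]]
[[0.43,-0.67,0.0,0.0,0.0,-2.7,0.5],[0.46,-0.65,0.0,0.0,0.0,-2.7,0.5],[0.49,-0.63,0.0,0.0,0.0,-2.7,0.5],[0.52,-0.61,0.0,0.0,0.0,-2.7,0.5],[0.54,-0.58,0.0,0.0,0.0,-2.7,0.5]]
[[0.57,-0.56,0.0,0.0,0.0,-2.7,0.5],[0.6,-0.53,0.0,0.0,0.0,-2.7,0.5],[0.62,-0.5,0.0,0.0,0.0,-2.7,0.5],[0.64,-0.47,0.0,0.0,0.0,-2.7,0.5],[0.66,-0.44,0.0,0.0,0.0,-2.7,0.5]]
[[0.68,-0.41,0.0,0.0,0.0,-2.7,0.5],[0.7,-0.38,0.0,0.0,0.0,-2.7,0.5],[0.72,-0.35,0.0,0.0,0.0,-2.7,0.5],[0.73,-0.31,0.0,0.0,0.0,-2.7,0.5],[0.75,-0.28,0.0,0.0,0.0,-2.7,0.5]]
[[0.76,-0.24,0.0,0.0,0.0,-2.7,0.5],[0.77,-0.21,0.0,0.0,0.0,-2.7,0.5],[0.78,-0.17,0.0,0.0,0.0,-2.7,0.5],[0.79,-0.13,0.0,0.0,0.0,-2.7,0.5],[0.79,-0.1,0.0,0.0,0.0,-2.7,0.5]]
[[0.79,-0.06,0.0,0.0,0.0,-2.7,0.5],[0.8,-0.02,0.0,0.0,0.0,-2.7,0.5],[0.8,0.01,0.0,0.0,0.0,-2.7,0.5],[0.8,0.05,0.0,0.0,0.0,-2.7,0.5],[0.79,0.09,0.0,0.0,0.0,-2.7,0.5]]
```

```bash
python3 -m inch '[[-0.03,-0.2,0,0,0,-0.7,0.5],[-0.05,-0.5,0,0,0,-1.6,0.5],[-0.03,-0.7,0,0,0,-2.4,0.5],[0,-0.8,0,0,0,-2.7,0.5],[0.04,-0.8,0,0,0,-2.7,0.5]]'
python3 -m inch '[[0.08,-0.79,0,0,0,-2.7,0.5],[0.12,-0.79,0,0,0,-2.7,0.5],[0.15,-0.78,0,0,0,-2.7,0.5],[0.19,-0.77,0,0,0,-2.7,0.5],[0.22,-0.76,0,0,0,-2.7,0.5]]'
python3 -m inch '[[0.26,-0.75,0,0,0,-2.7,0.5],[0.29,-0.74,0,0,0,-2.7,0.5],[0.33,-0.73,0,0,0,-2.7,0.5],[0.36,-0.71,0,0,0,-2.7,0.5],[0.39,-0.69,0,0,0,-2.7,0.5]]'
python3 -m inch '[[0.43,-0.67,0,0,0,-2.7,0.5],[0.46,-0.65,0,0,0,-2.7,0.5],[0.49,-0.63,0,0,0,-2.7,0.5],[0.52,-0.61,0,0,0,-2.7,0.5],[0.54,-0.58,0,0,0,-2.7,0.5]]'
python3 -c "
from dv import *
S,T=look(); st()
a=cv2.resize(S['pixels'],(768,576))[100:500,250:650]; b=cv2.resize(T['pixels'],(768,576))[100:500,150:550]; cv2.imwrite('pics/d6.png',np.hstack([a,b])[:,:,::-1])"
```

```text
clock: 24.8
tcp_pos: [0.5513, 0.2617, 0.1798]
orientation: [-0.0, -0.027, 1.0, -0.0]
wrist_force: [0.8, 0.6, -3.3]
finger_gap: 0.0109
clock: 25.3
tcp_pos: [0.5494, 0.2219, 0.1799]
orientation: [-0.0, -0.144, 0.99, -0.0]
wrist_force: [-0.8, 0.3, -2.4]
finger_gap: 0.0109
clock: 25.8
tcp_pos: [0.5477, 0.1822, 0.1799]
orientation: [-0.0, -0.259, 0.966, 0.0]
wrist_force: [-0.7, -0.3, -3.5]
finger_gap: 0.0109
clock: 26.3
tcp_pos: [0.5459, 0.1424, 0.1799]
orientation: [-0.0, -0.371, 0.929, 0.0]
wrist_force: [-0.1, -0.4, -3.4]
finger_gap: 0.0108
t 26.4 tcp [0.546 0.142 0.18 ] zaxis [-0.001 -0.    -1.   ] yawY 133.39 gap 0.0109 F [-0.51  0.4  -2.62] q [ 0.11  0.3  -0.03  1.25 -0.   -0.65]
```

View pics/d6.png

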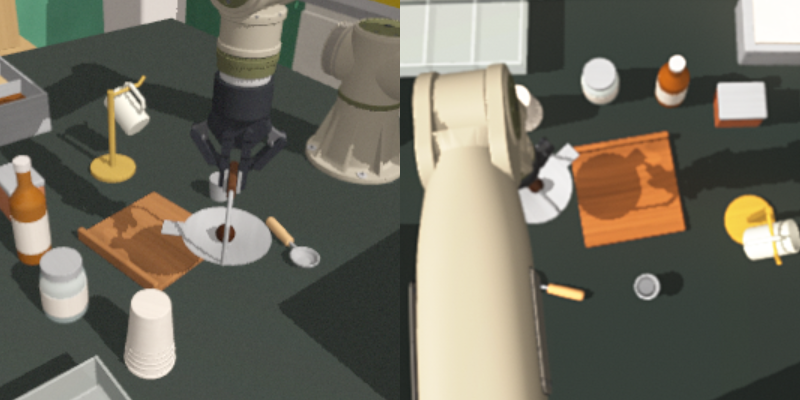

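Half-way: the dish is level at (228,235) with the truffle near its middle, the mug hangs at (130,110), and everything else is untouched.

```bash
python3 -c "
from dv import *
plan([.555,-.0265,.1815],down(189.4),20,0.5)"
```

```text
[[0.55,-0.64,-0.01,0.0,0.0,-2.8,0.5],[0.58,-0.62,-0.01,0.0,0.0,-2.8,0.5],[0.61,-0.59,-0.01,0.0,0.0,-2.8,0.5],[0.63,-0.56,-0.01,0.0,0.0,-2.8,0.5],[0.66,-0.52,-0.01,0.0,0.0,-2.8,0.5]]
[[0.69,-0.49,-0.01,0.0,0.0,-2.8,0.5],[0.71,-0.46,-0.01,0.0,0.0,-2.8,0.5],[0.73,-0.42,-0.01,0.0,0.0,-2.8,0.5],[0.75,-0.39,-0.01,0.0,0.0,-2.8,0.5],[0.77,-0.35,-0.01,0.0,0.0,-2.8,0.5]]
[[0.78,-0.31,-0.01,0.0,0.0,-2.8,0.5],[0.8,-0.27,-0.01,0.0,0.0,-2.8,0.5],[0.81,-0.23,-0.01,0.0,0.0,-2.8,0.5],[0.82,-0.19,-0.01,0.0,0.0,-2.8,0.5],[0.83,-0.15,-0.01,0.0,0.0,-2.8,0.5]]
[[0.84,-0.11,-0.01,0.0,0.0,-2.8,0.5],[0.84,-0.07,-0.01,0.0,0.0,-2.8,0.5],[0.84,-0.03,-0.01,0.0,0.0,-2.8,0.5],[0.84,0.01,-0.01,0.0,0.0,-2.8,0.5],[0.84,0.05,-0.01,0.0,0.0,-2.8,0.5]]
```

```bash
python3 -m inch '[[0.15,-0.2,0,0,0,-0.8,0.5],[0.35,-0.4,0,0,0,-1.8,0.5],[0.6,-0.6,-0.01,0,0,-2.7,0.5],[0.63,-0.56,-0.01,0,0,-2.8,0.5],[0.66,-0.52,-0.01,0,0,-2.8,0.5]]'
python3 -m inch '[[0.69,-0.49,-0.01,0,0,-2.8,0.5],[0.71,-0.46,-0.01,0,0,-2.8,0.5],[0.73,-0.42,-0.01,0,0,-2.8,0.5],[0.75,-0.39,-0.01,0,0,-2.8,0.5],[0.77,-0.35,-0.01,0,0,-2.8,0.5]]'
python3 -m inch '[[0.78,-0.31,-0.01,0,0,-2.8,0.5],[0.8,-0.27,-0.01,0,0,-2.8,0.5],[0.81,-0.23,-0.01,0,0,-2.8,0.5],[0.82,-0.19,-0.01,0,0,-2.8,0.5],[0.83,-0.15,-0.01,0,0,-2.8,0.5]]'
python3 -m inch '[[0.84,-0.11,-0.01,0,0,-2.8,0.5],[0.84,-0.07,-0.01,0,0,-2.8,0.5],[0.7,-0.03,0,0,0,-2.2,0.5],[0.4,0,0,0,0,-1.4,0.5],[0.2,0,0,0,0,-0.7,0.5]]'
python3 -m inch '[[0,0,0,0,0,0,0.5],[0,0,0,0,0,0,0.5]]'
python3 -c "
from dv import *
st()
plan([.555,-.0265,.1815],down(189.4),5,0.5)"
```

```text
clock: 26.9
tcp_pos: [0.547, 0.1099, 0.1805]
orientation: [-0.0, -0.458, 0.889, 0.0]
wrist_force: [0.9, 0.5, -3.7]
finger_gap: 0.0107
clock: 27.4
tcp_pos: [0.547, 0.0676, 0.181]
orientation: [0.0, -0.563, 0.827, 0.0]
wrist_force: [0.5, 0.2, -3.9]
finger_gap: 0.0111
clock: 27.9
tcp_pos: [0.5469, 0.0254, 0.1815]
orientation: [0.0, -0.659, 0.752, 0.0]
wrist_force: [0.5, -0.5, -3.8]
finger_gap: 0.0115
clock: 28.4
tcp_pos: [0.547, -0.0046, 0.1817]
orientation: [-0.0, 0.721, -0.693, -0.0]
wrist_force: [-0.1, 0.4, -3.8]
finger_gap: 0.011
clock: 28.6
tcp_pos: [0.5469, -0.0042, 0.1818]
orientation: [-0.0, 0.721, -0.693, -0.0]
wrist_force: [0.1, 0.3, -3.5]
finger_gap: 0.0108
t 28.6 tcp [ 0.5469 -0.0042  0.1818] zaxis [ 0.  0. -1.] yawY -177.78 gap 0.0108 F [ 0.13  0.27 -3.46] q [-0.15  0.27 -0.07  1.24  0.   -1.76]
[[0.45,-0.14,0.0,0.0,0.0,-1.4,0.5],[0.46,-0.13,0.0,0.0,0.0,-1.4,0.5],[0.46,-0.12,0.01,0.0,0.0,-1.4,0.5],[0.46,-0.11,0.01,0.0,0.0,-1.4,0.5],[0.46,-0.1,0.01,0.0,0.0,-1.4,0.5]]
```

```bash
python3 -m inch '[[0.2,-0.06,0,0,0,-0.7,0.5],[0.46,-0.13,0,0,0,-1.4,0.5],[0.46,-0.12,0,0,0,-1.4,0.5],[0.46,-0.11,0,0,0,-1.4,0.5],[0.46,-0.1,0,0,0,-1.4,0.5]]'
python3 -m inch '[[0.25,-0.06,0,0,0,-0.7,0.5],[0,0,0,0,0,0,0.5],[0,0,0,0,0,0,0.5],[0,0,0,0,0,0,0.5]]'
cat > fin.py <<'E'
from dv import *
def fin(tag):
    S,T=look(); st()
    a=cv2.resize(S['pixels'],(768,576))[100:500,230:630]; b=cv2.resize(T['pixels'],(768,576))[100:500,150:550]; cv2.imwrite(f'pics/{tag}.png',np.hstack([a,b])[:,:,::-1])
    u=cv2.resize(S['pixels'][150:260,200:340],(764,600),interpolation=cv2.INTER_CUBIC); cv2.imwrite(f'pics/{tag}z.png',u[:,:,::-1])
    both('truffle_center',S,T);both('dish_tab',S,T);both('dish_well',S,T);both('mug_mid',S,T)
    c=reg(S,[.45,-.14,.1],[.67,.09,.20])
    m=silhouettes(S,'dish_grip')
    if m:
        c=cloud(S,m[0]['mask']); c=c[(c[:,2]>.10)&(c[:,2]<.14)]
        t=np.array([.555,-.0265]); r=np.hypot(*(c[:,:2]-t).T)
        rim=c[(r>.060)&(r<.072)]; print('rim',len(rim),circ(rim,.067).round(4),'z',rim[:,2].mean().round(4))
        A=np.c_[rim[:,:2]-t,np.ones(len(rim))]; k=np.linalg.lstsq(A,rim[:,2],rcond=None)[0]; print('tilt deg',np.degrees(k[:2]).round(2),'z0',k[2].round(4))
        o=circ(rim,.067); tb=c[(np.hypot(*(c[:,:2]-o).T)>.078)]; tb=tb[tb[:,2]<.14]; d=tb[:,:2].mean(0)-o; print('tab',len(tb),tb.mean(0).round(4),'yaw',np.degrees(np.arctan2(d[1],d[0])).round(1))
E
python3 -c "
from fin import *
fin('f1')"
```

```text
clock: 29.1
tcp_pos: [0.5539, -0.0244, 0.1818]
orientation: [-0.0, 0.758, -0.652, 0.0]
wrist_force: [0.6, 0.3, -3.2]
finger_gap: 0.0114
clock: 29.5
tcp_pos: [0.5546, -0.0265, 0.1818]
orientation: [-0.0, 0.762, -0.648, -0.0]
wrist_force: [0.1, -0.8, -2.9]
finger_gap: 0.011
t 29.6 tcp [ 0.5547 -0.0265  0.1818] zaxis [ 0.  0. -1.] yawY -170.76 gap 0.0105 F [-0.38 -0.72 -3.42] q [-0.19  0.28 -0.05  1.24  0.   -1.92]
truffle_center scene [([269.0, 189.9], 0.38)] top []
dish_tab scene [([242.1, 204.1], 0.9)] top [([323.4, 138.4], 0.6)]
    [ 0.6399 -0.1796  0.06  ] gap 0.1727
dish_well scene [([270.5, 189.5], 0.69), ([359.7, 227.5], 0.67)] top []
mug_mid scene [([253.0, 138.9], 0.57)] top [([349.3, 225.2], 0.56)]
    [ 0.4383 -0.2876  0.1329] gap 0.0123
rim 273 [ 0.5553 -0.0255] z 0.1307
tilt deg [0.22 0.23] z0 0.1308
tab 64 [ 0.6409 -0.0111  0.1313] yaw 9.5
```

View pics/f1.png

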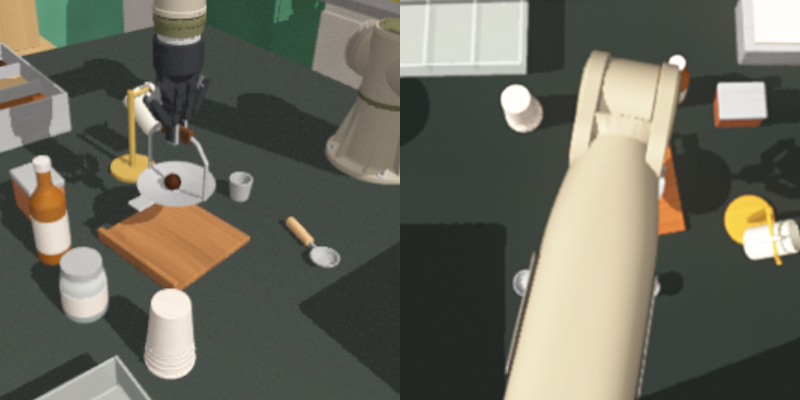

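View pics/f1z.png

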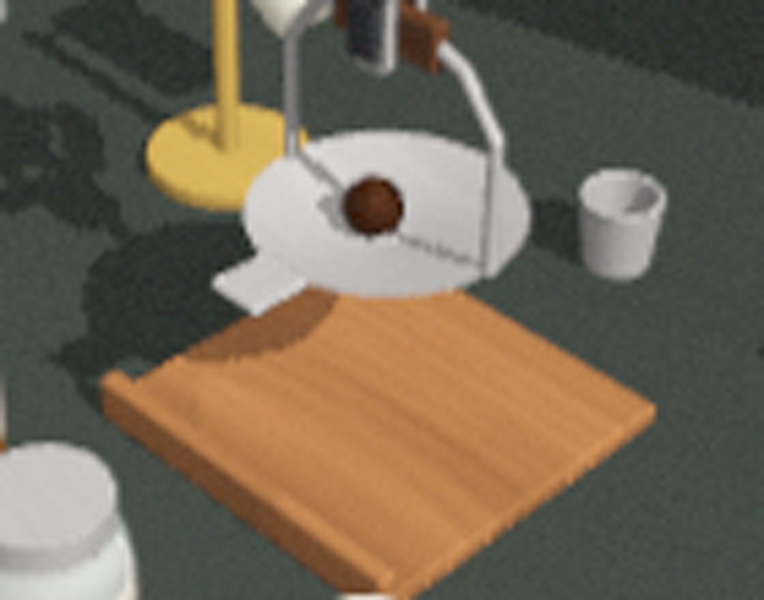

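The dish is centred at (0.555,-0.0255), its underside about 0.113 (10 cm above the board), the tab at 9.5° against the board's 9.4°, and tilt 0.3°. I'll hold still briefly, then check the truffle and that the mug has stopped swinging.

```bash
python3 -m inch '[[0,0,0,0,0,0,0.5],[0,0,0,0,0,0,0.5],[0,0,0,0,0,0,0.5],[0,0,0,0,0,0,0.5],[0,0,0,0,0,0,0.5]]'
python3 -m inch '[[0,0,0,0,0,0,0.5],[0,0,0,0,0,0,0.5],[0,0,0,0,0,0,0.5],[0,0,0,0,0,0,0.5],[0,0,0,0,0,0,0.5]]'
python3 -c "
from fin import *
pic=[]
for i in range(4):
    S=vision.read_camera('scene'); pic.append(S)
st()
g=[cv2.cvtColor(p['pixels'],cv2.COLOR_RGB2GRAY)[90:170,215:300].astype(float) for p in pic]
print('mug region diff',[np.abs(g[i]-g[0]).mean().round(2) for i in (1,2,3)])
S=pic[-1]
hsv=cv2.cvtColor(S['pixels'],cv2.COLOR_RGB2HSV); m=(hsv[...,2]<110)&(hsv[...,1]>110)&(hsv[...,0]<20); m[:175]=0;m[205:]=0;m[:,:255]=0;m[:,285:]=0
v,u=np.nonzero(m); print('truffle px',u.mean(),v.mean(),len(u), atz(S,[u.mean(),v.mean()],.133).round(4))
T=vision.read_camera('top')
for n in ('cups','syrup','sugar','tin','creamer','spoon','stand'): both(n,S,T)
m=silhouettes(T,'mug_mid'); 
if m: c=cloud(T,m[0]['mask']); print(np.percentile(c,[2,50,98],axis=0).round(3))
u=cv2.resize(S['pixels'][80:190,200:320],(654,600),interpolation=cv2.INTER_CUBIC); cv2.imwrite('pics/f2.png',u[:,:,::-1])
"
```

```text
clock: 30.55
tcp_pos: [0.5548, -0.0268, 0.1818]
orientation: [-0.0, 0.762, -0.648, 0.0]
wrist_force: [-0.3, -0.6, -3.2]
finger_gap: 0.0108
clock: 31.05
tcp_pos: [0.5548, -0.0268, 0.1818]
orientation: [-0.0, 0.762, -0.648, -0.0]
wrist_force: [-0.8, 1.4, -2.9]
finger_gap: 0.0112
t 31.25 tcp [ 0.5548 -0.0268  0.1818] zaxis [ 0.  0. -1.] yawY -170.77 gap 0.0113 F [-0.45 -0.22 -2.48] q [-0.19  0.28 -0.05  1.24  0.   -1.92]
mug region diff [np.float64(2.21), np.float64(2.24), np.float64(2.24)]
truffle px 268.0 187.3815789473684 76 [ 0.557  -0.0316  0.133 ]
cups scene [([239.9, 181.8], 0.46)] top [([185.3, 144.2], 0.89)]
    [0.675  0.1092 0.2653] gap 0.0881
syrup scene [([191.8, 238.6], 0.61)] top [([281.2, 129.4], 0.55)]
    [ 0.7499 -0.1212 -0.0101] gap 0.0081
sugar scene [([209.6, 271.4], 0.71), ([270.3, 154.9], 0.67)] top []
tin scene [([181.5, 206.6], 0.78)] top [([323.0, 137.9], 0.75)]
    [ 0.7184 -0.2491  0.005 ] gap 0.0065
creamer scene [([313.0, 195.8], 0.62), ([250.6, 142.5], 0.24)] top []
spoon scene [([357.3, 229.6], 0.78)] top []
stand scene [([242.9, 179.5], 0.92), ([249.5, 137.7], 0.27)] top [([332.4, 209.7], 0.6)]
    [ 0.4938 -0.2663  0.0093] gap 0.0121
[[ 0.412 -0.335  0.119]
 [ 0.438 -0.278  0.144]
 [ 0.469 -0.238  0.192]]
```

View pics/f2.png

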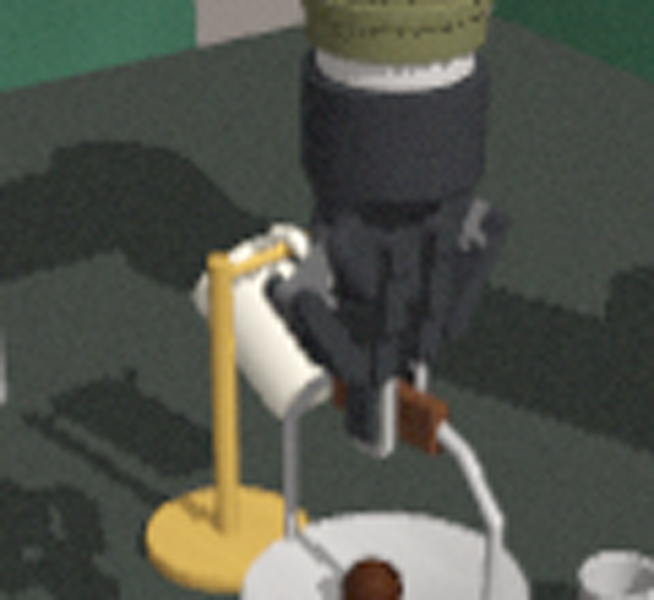

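The mug hangs still (frame differences are only noise) and the truffle is in the dish's middle. The one odd network result, cups in the scene view, is a false detection with 0.46 confidence. The picture shows the cups where they were. Handing in.

```bash
python3 -c "
from plan import *
print(workorder.hand_in()); st()"
```

```text
the job is handed in; nothing more can be done
None
the job is handed in; nothing more can be done
```

I hung the mug by its handle on the stand's hook and let go of it there. Then I picked up the dish by its wooden grip and turned it about 107°, so its tab points to the board's raised edge. I handed the job in at 31 s while holding the dish over the board.

**Last checks before handing in:**
- **Dish:** its centre was within 1–2 mm of the board's middle, and its underside was about 10 cm above the board. The tab was at 9.5° against the board's 9.4°, and the tilt was about 0.3°.
- **Truffle:** it lay in the dish's hollow, within about 5 mm of the middle by a rough one-view estimate.
- **Mug:** it was hanging still on the bar, with no change between frames beyond image noise.
- **Other things:** the pictures show them where they were. The networks confirmed the syrup, tin and stand within about 5 mm, from both views. The sugar, creamer and spoon were found only in the scene view, because the arm hid them from above.

**Disagreements:**
- **Fingertip height:** the cameras showed the fingertips about 31 mm higher than the reported TCP. I confirmed this at two places and corrected for it in both grasps.
- **Network errors:** in the last check the scene view put the cups in the wrong place, and the top view put the dish's tab in the wrong place. I went by the picture for the cups and the depth measurement for the tab.

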